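Open the sump hatch and snug the drain plug

ROBOT

A 6-joint arm with a two-finger parallel gripper is mounted at the origin on the work surface; the furniture and walls round the work are solid. World frame = base frame: x ahead of the robot, y to its left, z up, the work surface at z = 0. Lengths are in m, angles in rad, forces in N, time in s.
With the tool pointing down it reaches from about 0.35 to 0.975 m from the base axis. Payload 4.9 kg.
Tool frame: the origin (TCP) lies midway between the tips of the shut fingers; the grasp point (between the pads) lies 19 mm behind it; x points along the fingers, y is the direction in which the jaws open and shut, and the axes are right-handed (so a half turn about x gives the same grasp; the last joint's range is limited). The gripper opens to 85 mm and grips with 20 to 120 N. Pads are 22 mm wide; open, the fingers measure 114 mm over their backs; the gripper's body (76 mm by 85 mm) begins 54 mm behind the grasp point. The pads swing forward as they close: fully open they stand 13 mm farther back than shut.
Start: joints at [-1.233, 0.053, 1.613, -0, 1.476, -0.119], TCP at [0.276, -0.561, 0.204] pointing down, gripper open.
Joint ranges: [-3.01, 3.01], [-1.01, 2.22], [0.06, 2.58], [-1.02, 4.17], [0.09, 2.62], [-3.14, 3.14]. Speed limits (rad/s): [2.57, 2.57, 3.14, 3.14, 3.14, 3.14].

INTERFACE

Orientations are given as a rotation vector (axis times angle).
In Python, from station import ctrl gives the robot as it stands.
- The arm moves only by the shell command python3 -m handwheel 'ROWS' [FORCE]. ROWS is JSON, a list of rows, each a list of 3 entries, a list of its own where there are three numbers: the finger opening in m, from 0 to 0.0854, then the shift along the tool's x, y, z in m, then the turn, a rotation vector about the tool's x, y, z in degrees. In form: [[claw, [dx, dy, dz], [ax, ay, az]], ...]. A call has 1 to 10 rows; each row shifts and turns the commanded pose from where the row before left it, along the tool's axes as they then stand; what a row does not reach is not made up. A row lasts 1/12 s, in which the tool goes at most 41.7 mm and 7.16 degrees, less where a joint would pass 70% of its speed; a pose out of reach is approached as far as the arm can. A call with a gripper value outside its range is refused whole. The fingers move at their own pace and stop on an object; FORCE is the grip in N (left out, the last holds). Time passes only in rows, so rows that do not move let the fingers close. It gives the time, the measured TCP pose, the force and the opening at its end, in the units of the state.
- ctrl.get_obs(): the state, without advancing time (a new reading comes with each control period).
- ctrl.get_image(name): name is "side" or "top" or "wrist"; returns the picture (480x640x3 uint8, red, green, blue); there is no depth.
- ctrl.camera_params(name): a dict with "vertical_fov" (degrees; the focal length in pixels is half the picture's height over the tangent of half this angle, whatever the lens; pixels are square), "cx", "cy" (the principal point, pixels), "rvec" (rotation vector, rad) and "tvec" (3), from world to camera coordinates, as OpenCV has them; the wrist camera has in their place "T_tool_cam" (4x4, takes a point from camera to tool coordinates, whose origin is the TCP and whose axes are the tool frame's). Camera axes: x right, y down, z forward; pixel columns grow to the right and rows downward; lengths in m; the calibration is good to about 2 mm. A picture is of the moment at which its call begins: read the wrist's pose just before it. camera_params takes no time and is no camera call.
- ctrl.finish_job(): hands the job in, once; it reports no verdict.
Trained networks look in the newest picture that a camera, given by its name, has taken for a name from the list of things; names that differ only in an ending like _2 or _b are one class to them, and where a whole thing is asked for, a point or a joint stands for the part that bears it (a point fixed in the world has none). Each returns a list of dicts, best first, with "score" (0 to 1); they miss things now and then, are a little off and sometimes report something else, mostly with a low value. They report only what shows in the picture. A call takes as long as a camera call.
- ctrl.look_for(thing, camera): "box" ([centre column, centre row, width, height] in pixels, round what is visible of it).
- ctrl.silhouettes(thing, camera): "mask" (480x640 bool, what is visible of it) and "box" ([centre column, centre row, width, height] in pixels, round what is visible of it).
- ctrl.tip_of(thing, camera): "centre" ([row, column] in pixels: a listed point, or the origin of a listed thing).
The state is a dict: "t": time; "q": joint angles; "dq": joint speeds; "effort": joint torques, N m; "tool_pos": TCP position; "tool_rot": TCP orientation; "contact_force": force on the tool from outside, world axes, zero at the start; "wrist_torque": the same for the moment, N m; "opening": finger opening in m.
Only numpy, scipy, OpenCV 4.12 (cv2) and the standard library are available. Lean on these libraries where they do the work, as an engineer would, in place of code of your own. Each camera call takes 0.05 s, during which the arm holds its last target.

TASK

The sump is about to be filled with oil, but its drain plug is only finger-loose. Lift the hatch off its seat, slide it along its channels until it meets the stop wall at the other end and leave it lying there; then tighten the drain plug in the opening clockwise until it is snug: firm, but not forced, or the boss cracks. Leave the hatch open for filling, and do not disturb the loose parts standing round the sump.

Things in the scene. Friction and masses are not known exactly. Their poses are not given: they have to be found in the camera images.
- stand: fixed plywood-topped steel stand, 270 x 340 mm, top 235 mm above the bench, that carries the sump and the loose parts. Origin: centre of its footprint on the bench, axes as the sump's. A monitor stands between the robot and the stand: its panel is at x = 0.26 to 0.32 m, y from -0.10 m to the left, from 0.16 to 0.52 m high; the arm must pass over it
- sump: grey sump box fixed on the stand, 166 x 310 x 84 mm, with foot lugs, a sight glass on a long side, a brass stub at the opening's end. Origin: centre of its underside; x across, y along, z up. A channel runs along each long side: lip 4 mm thick, underside at z = 80 mm, over |x| = 62.5 to 83 mm. End walls reach z = 80 mm
- opening (a point): centre of the opening in the sump's top, at ledge height (sump frame 0, 73.5, 63 mm); axes as the sump's. The opening is 125 mm (x) by 123 mm (y); round it runs the ledge on which the hatch sits, in a pocket 145 x 143 mm, 7 mm deep. The plug stands under it on the same vertical axis
- parking (a point): on the flat deck (z = 70 mm) of the sump's other half: where the hatch's origin lies when the hatch is fully open against the stop wall, 150.5 mm towards the sump's -y from the opening; axes as the sump's
- hatch: loose aluminium hatch plate 140 (x) by 138 (y) by 5 mm, 0.28 to 0.56 kg, its x edges caught under the channel lips. Origin: centre of its underside; axes as the sump's. Seated, its origin is at the point opening. It must rise 7 mm to clear the pocket and meets the lips at 12 mm; then it slides 150 mm towards the sump's -y to the stop wall. Play 2.5 mm to each side
- hatch_handle (a point): centre of the hatch's handle bar: 10 x 10 mm thick, 78 mm long along x, on posts at x = +-34 mm, 31 mm above the hatch's underside (26 mm above the plate). It is gripped across y, from above
- plug_head (a point): centre of the steel drain plug's square head, 20 x 20 mm and 14 mm high, 51.5 mm above the sump's underside (11.5 mm under the ledge, 32.5 mm under the lips' tops), on the opening's vertical axis. Axes: z up, x and y square to its flats; it turns with the plug, from any start angle. Under the head a 30 mm round collar. Free all round inside the opening, 60 mm
- plug: the tapered plug in the sump's floor; origin as plug_head but it does not turn. Clockwise from above tightens. It runs freely (0.05 N m) for 0.6 to 2.3 rad (unknown), then binds: 0.2 N m for 0.15 rad, 0.4 N m for 0.3 rad, 0.65 N m for 0.45 rad, then 1.2 N m. It winds up 0.2 rad per N m, springs back so much when let go, and stays. Snug is 0.5 to 0.8 N m; 1.2 N m cracks the boss
- boss: hexagonal aluminium boss in the sump's floor, 39 mm over corners, top 30 mm above the sump's underside; the plug screws into it. Origin on the plug's axis, 9.5 mm above that underside. The plug bears on it harder the further its taper is driven in: 0.8 N half way through the 0.4 N m range (just snug), 4 N at the end of the 0.65 N m range, over 4.75 N when overtightened
- v_block: steel V block 60 x 50 x 42 mm standing on the stand by the sump's +x side (bystander). Origin: centre of its underside
- gear: steel spur gear, 51 mm across, 20 mm high, lying on the stand by the sump's +x side (bystander). Origin: centre of its underside
- flanged_blank: turned steel blank with a flange, 42 mm across, 30 mm high, standing on the stand by the sump's +x side (bystander). Origin: centre of its underside

How it is judged:
By the outcome, as a careful person would: the job done as asked, in the order asked, and still so for the second after the job is handed in, with the robot touching nothing.
It also fails if it takes over 58 s, if anything falls off the work surface, if the arm or the gripper's body presses on something with over 40 N, if the wrist force passes 120 N, or if a joint passes its speed limit or range.

## Working session

There is one attempt and no reset: what is moved stays moved. The work goes in short steps, Python scripts to look and compute and a shell command to move; the robot and the scene stay as the last step left them, time stands still between calls to the robot, and variables do not carry over. Pictures are saved under pics/ and viewed, and the job is handed in when it is done.

```bash
ls; mkdir -p pics; python3 - <<'E'
from station import ctrl
import cv2
o=ctrl.get_obs()
for k,v in o.items(): print(k,v)
for n in ("side","top","wrist"):
    im=ctrl.get_image(n); cv2.imwrite(f"pics/a_{n}.png",im[:,:,::-1]); print(n,ctrl.camera_params(n))
E
```

```text
pics
t 0.0
q [-1.23300900e+00  5.33829952e-02  1.61428364e+00 -1.28250230e-05
  1.47600476e+00 -1.18984126e-01]
dq [ 0.00031067  0.00103857  0.0009669  -0.00082467  0.00013886 -0.00031215]
effort [ 1.39732951e-03 -3.93679655e+01 -3.70176530e+01 -2.54661904e-05
  7.12899680e-03  6.93886079e-06]
tool_pos [ 0.27543777 -0.56027947  0.20265307]
tool_rot [ 1.96820967  0.45963716 -1.968694  ]
contact_force [-0.33212441  0.26849881  0.27524462]
wrist_torque [-0.02943416 -0.01329273 -0.00818439]
opening 0.08546264102482946
side {'vertical_fov': 54.9927226915467, 'cx': 317.5872175060627, 'cy': 242.73805586368445, 'rvec': array([ 0.33020447, -2.52240593,  1.55893263]), 'tvec': array([0.63663316, 0.20876314, 0.88581738])}
top {'vertical_fov': 51.647711867239366, 'cx': 314.0935977389257, 'cy': 241.97083178169345, 'rvec': array([ 2.12972456, -2.17609311,  0.08618075]), 'tvec': array([0.14024839, 0.64716633, 0.96622995])}
wrist {'vertical_fov': 65.16378139027339, 'cx': 323.870851480223, 'cy': 243.5955074970265, 'T_tool_cam': array([[ 1.22062543e-03, -3.25906609e-01,  9.45401181e-01,
        -1.70350691e-01],
       [ 9.99998868e-01, -4.33772697e-04, -1.44065130e-03,
         1.06517231e-04],
       [ 8.79606999e-04,  9.45401869e-01,  3.25905711e-01,
        -8.30952233e-02],
       [ 0.00000000e+00,  0.00000000e+00,  0.00000000e+00,
         1.00000000e+00]])}
```

View pics/a_side.png

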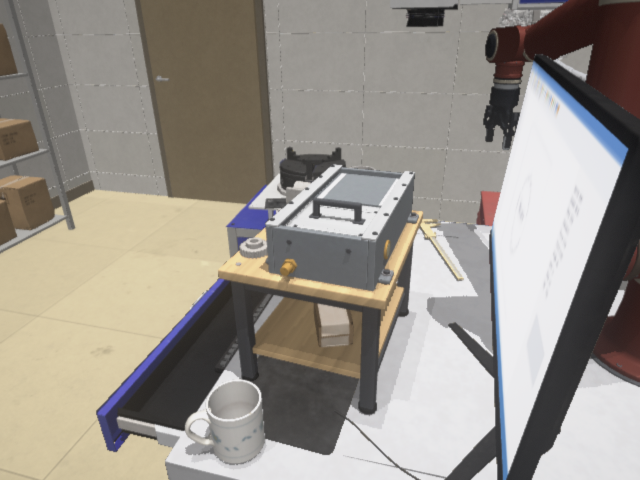

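View pics/a_top.png

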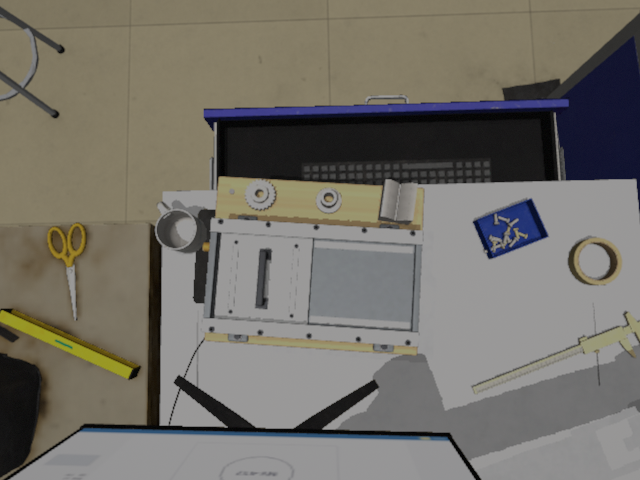

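View pics/a_wrist.png

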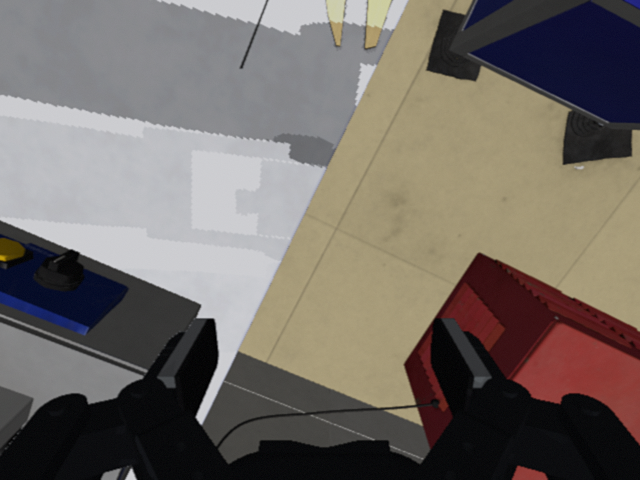

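```bash
cat > h.py <<'E'
import numpy as np, cv2
from scipy.spatial.transform import Rotation as R
from station import ctrl
def K(p):
    f=240/np.tan(np.radians(p["vertical_fov"])/2)
    return np.array([[f,0,p["cx"]],[0,f,p["cy"]],[0,0,1]])
def ext(cam,obs=None):
    """R,t world->cam"""
    p=ctrl.camera_params(cam)
    if cam!="wrist": return K(p),R.from_rotvec(p["rvec"]).as_matrix(),np.array(p["tvec"])
    o=obs or ctrl.get_obs()
    T=np.eye(4);T[:3,:3]=R.from_rotvec(o["tool_rot"]).as_matrix();T[:3,3]=o["tool_pos"]
    W=np.linalg.inv(T@np.array(p["T_tool_cam"]))
    return K(p),W[:3,:3],W[:3,3]
def ray(cam,uv,obs=None):
    k,r,t=ext(cam,obs); d=r.T@np.linalg.inv(k)@np.array([uv[0],uv[1],1.]); return -r.T@t,d
def atz(cam,uv,z,obs=None):
    c,d=ray(cam,uv,obs); return c+d*(z-c[2])/d[2]
def proj(cam,P,obs=None):
    k,r,t=ext(cam,obs); q=(k@(r@np.atleast_2d(P).T+t[:,None])).T; return q[:,:2]/q[:,2:]
def tri(a,b):
    A=[];B=[]
    for c,d in (a,b):
        d=d/np.linalg.norm(d);M=np.eye(3)-np.outer(d,d);A.append(M);B.append(M@c)
    return np.linalg.lstsq(np.vstack(A),np.hstack(B),rcond=None)[0]
E
python3 - <<'E'
from h import *
ctrl.get_image("top")
mt={}
for th in ["hatch_handle","sump","hatch","gear","flanged_blank","v_block"]:
    r=ctrl.tip_of(th,"top"); print(th,[(np.round(x["centre"],1),round(x["score"],2)) for x in r[:2]]); mt[th]=r
for th in ["hatch","sump","hatch_handle"]:
    r=ctrl.silhouettes(th,"top")[0]; m=r["mask"].astype(np.uint8); 
    c=max(cv2.findContours(m,0,2)[0],key=cv2.contourArea); print(th,m.sum(),np.round(r["box"],1),cv2.minAreaRect(c)); np.save(f"m_{th}.npy",m)
ctrl.get_image("side")
for th in ["hatch_handle","sump","hatch"]:
    r=ctrl.tip_of(th,"side"); print(th,[(np.round(x["centre"],1),round(x["score"],2)) for x in r[:2]])
    if r and mt[th]:
        print(tri(ray("top",mt[th][0]["centre"][::-1]),ray("side",r[0]["centre"][::-1])))
for th,z in [("hatch_handle",.235+.063+.031),("hatch",.298),("sump",.235)]: print(th,atz("top",mt[th][0]["centre"][::-1],z))
E
python3 -c "
import cv2
for n,(a,b,c,d) in dict(top=(170,370,185,445),side=(140,320,220,430)).items():
    i=cv2.imread(f'pics/a_{n}.png')[a:b,c:d]; cv2.imwrite(f'pics/z_{n}.png',cv2.resize(i,None,fx=3,fy=3,interpolation=2))"
```

```text
hatch_handle [(array([276.5, 261.3]), 0.76)]
sump [(array([283.8, 312.2]), 0.96)]
hatch []
gear [(array([196.4, 258.2]), 0.91)]
flanged_blank [(array([198.2, 324.9]), 0.72)]
v_block [(array([205.5, 393.8]), 0.62)]
hatch 7889 [266.6 277.2  99.3  90.7] ((263.7496337890625, 277.0677795410156), (93.39575958251953, 87.02056884765625), 3.8785247802734375)
sump 17679 [312.1 283.4 217.2 134.8] ((310.7059631347656, 282.8908996582031), (221.61090087890625, 128.16189575195312), 3.479917526245117)
hatch_handle 8048 [264.2 276.5 103.7  90.7] ((263.4981689453125, 277.52618408203125), (93.78688049316406, 87.60910034179688), 4.0141754150390625)
hatch_handle [(array([205.6, 334.3]), 0.68)]
[0.57215815 0.19542029 0.32555044]
sump []
hatch [(array([223.6, 338.3]), 0.9)]
hatch_handle [0.57071292 0.19466293 0.329     ]Traceback (most recent call last):
  File "<stdin>", line 14, in <module>
IndexError: list index out of range
```

View pics/z_top.png

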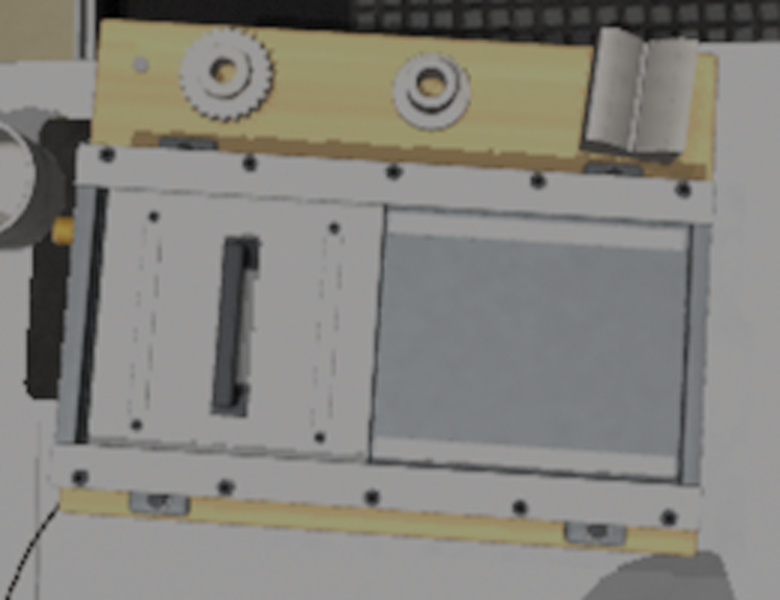

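View pics/z_side.png

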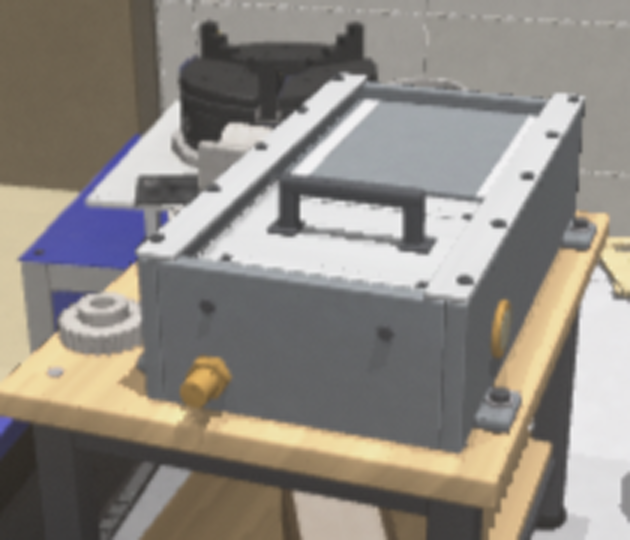

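```bash
cat >> h.py <<'E'
def S2W(p,P):
    x,y,a=p[:3]; P=np.atleast_2d(P).astype(float); c,s=np.cos(a),np.sin(a)
    return np.c_[x+c*P[:,0]-s*P[:,1], y+s*P[:,0]+c*P[:,1], .235+P[:,2]]
E
python3 - <<'E'
from h import *
from scipy.optimize import least_squares
C=np.array([[.083,.155,.084],[.083,-.155,.084],[-.083,-.155,.084],[-.083,.155,.084]])
top=np.array([[78,143],[715,184],[698,527],[53,486]])/3+[185,170]
side=np.array([[142,252],[365,75],[585,97],[470,290]])/3+[220,140]
b=S2W
for name,use in dict(top=[1,0],side=[0,1],both=[1,1]).items():
    def f(p):
        P=S2W(p,C); r=[]
        if use[0]: r.append(proj("top",P)-top)
        if use[1]: r.append(proj("side",P)-side)
        return np.concatenate(r).ravel()
    s=least_squares(f,[.57,.12,0]); print(name,s.x,np.degrees(s.x[2]),np.round(s.fun.reshape(-1,2),1).tolist())
    print(" handle",S2W(s.x,[0,.0735,.063+.031]), "sc",S2W(s.x,[0,0,0]))
np.save("sump.npy",s.x)
E
```

```text
top [ 0.56327008  0.12166916 -0.08369927] -4.795614845202103 [[0.1, -0.1], [0.3, -1.2], [1.2, 1.1], [-1.5, 0.1]]
 handle [[0.56941479 0.19491185 0.329     ]] sc [[0.56327008 0.12166916 0.235     ]]
side [ 0.55960832  0.11904093 -0.10543436] -6.040943580688429 [[-0.1, -2.1], [-4.5, -1.4], [4.2, -0.8], [0.1, 1.7]]
 handle [[0.5673434  0.19213278 0.329     ]] sc [[0.55960832 0.11904093 0.235     ]]
both [ 0.56179802  0.12115226 -0.090006  ] -5.1569637262150945 [[0.8, 0.3], [1.0, 0.5], [1.2, 2.8], [-1.5, 0.4], [-1.0, -1.1], [-7.1, -1.1], [1.8, -0.9], [0.2, 2.0]]
 handle [[0.56840454 0.19435475 0.329     ]] sc [[0.56179802 0.12115226 0.235     ]]
```

```bash
python3 - <<'E'
from h import *
from scipy.optimize import least_squares
C=np.array([[.083,.155,.084],[.083,-.155,.084],[-.083,-.155,.084],[-.083,.155,.084]])
top=np.array([[78,143],[715,184],[698,527],[53,486]])/3+[185,170]
side=np.array([[142,254],[342,74],[585,97],[470,293]])/3+[220,140]
for name,use in dict(top=[1,0],side=[0,1],both=[1,1]).items():
    def f(p):
        P=S2W(p,C); r=[]
        if use[0]: r.append(proj("top",P)-top)
        if use[1]: r.append(proj("side",P)-side)
        return np.concatenate(r).ravel()
    s=least_squares(f,[.57,.12,0]); print(name,s.x,np.degrees(s.x[2]),np.round(s.fun.reshape(-1,2),1).tolist())
    print(" handle",S2W(s.x,[0,.0735,.063+.031]), "sc",S2W(s.x,[0,0,0]))
np.save("sump.npy",s.x)
o=ctrl.get_obs();print(o["t"],R.from_rotvec(o["tool_rot"]).as_matrix().round(3).tolist())
def draw(cam):
    i=cv2.imread(f"pics/a_{cam}.png")
    for z in (0,.084):
        q=C.copy();q[:,2]=z
        cv2.polylines(i,[np.round(proj(cam,S2W(s.x,q))*8).astype(np.int32)],True,(0,0,255) if z else (0,255,0),1,shift=3)
    for P in ([0,.0735,.094],[.039,.0735,.094],[-.039,.0735,.094]): 
        u=proj(cam,S2W(s.x,P))[0]; cv2.circle(i,(int(u[0]+.5),int(u[1]+.5)),1,(255,0,255),-1)
    return i
t=cv2.resize(draw("top")[170:370,185:445],None,fx=2,fy=2); d=cv2.resize(draw("side")[140:320,220:430],None,fx=2,fy=2)
h=max(t.shape[0],d.shape[0]); a=np.zeros((400,800,3),np.uint8); a[:t.shape[0],:380]=t[:,:380]; a[:d.shape[0],380:800]=d
cv2.imwrite("pics/ov.png",a)
E
```

```text
top [ 0.56327008  0.12166916 -0.08369927] -4.795614845202103 [[0.1, -0.1], [0.3, -1.2], [1.2, 1.1], [-1.5, 0.1]]
 handle [[0.56941479 0.19491185 0.329     ]] sc [[0.56327008 0.12166916 0.235     ]]
side [ 0.56245793  0.12209226 -0.080475  ] -4.610877918005903 [[-1.0, -1.2], [-0.7, -0.6], [0.7, -1.0], [0.8, 1.2]]
 handle [[0.56836646 0.19535439 0.329     ]] sc [[0.56245793 0.12209226 0.235     ]]
both [ 0.56292253  0.1216568  -0.08226148] -4.713235714912858 [[-0.0, 0.3], [0.2, -1.1], [1.3, 1.2], [-1.4, 0.5], [-1.3, -1.4], [-0.7, -0.7], [0.6, -1.0], [0.3, 1.0]]
 handle [[0.56896193 0.19490825 0.329     ]] sc [[0.56292253 0.1216568  0.235     ]]
0.85 [[0.0, 0.441, -0.897], [-0.0, -0.897, -0.441], [-1.0, 0.0, 0.0]]
```

View pics/ov.png

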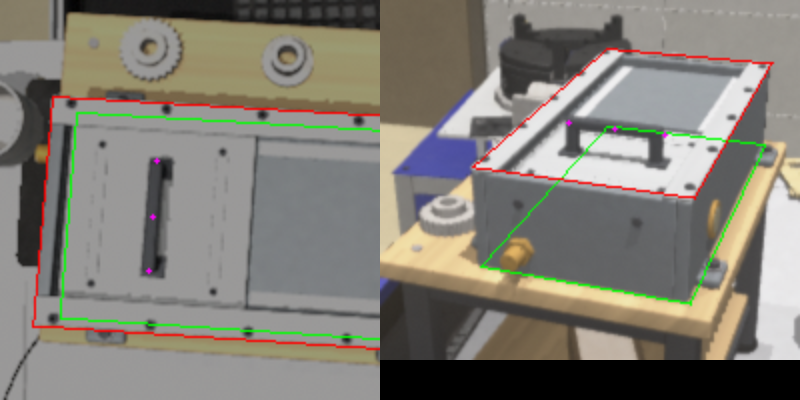

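```bash
python3 -m handwheel '[[0.085,[-0.025,0,0],[-7,0,0]],[0.085,[-0.025,0,0],[-7,0,0]],[0.085,[-0.025,0,0],[-7,0,0]],[0.085,[-0.025,0,0],[-7,0,0]],[0.085,[-0.025,0,0],[-7,0,0]],[0.085,[-0.025,0,0],[-7,0,0]],[0.085,[-0.025,0,0],[-7,0,0]],[0.085,[-0.025,0,0],[-7,0,0]],[0.085,[-0.025,0,0],[-7,0,0]],[0.085,[-0.025,0,0],[-7,0,0]]]' 40
cat >> h.py <<'E'
def st(full=False):
    o=ctrl.get_obs(); M=R.from_rotvec(o["tool_rot"]).as_matrix()
    print("t",round(o["t"],2),"pos",np.round(o["tool_pos"],4),"az_y",round(np.degrees(np.arctan2(M[1,1],M[0,1])),2),"tilt",np.round(M[:,0],3),"F",np.round(o["contact_force"],1),"T",np.round(o["wrist_torque"],2),"op",round(o["opening"],4),"q",np.round(o["q"],2))
    return o,M
def delta(P,n=1):
    o,M=st(); d=M.T@(np.array(P)-o["tool_pos"]); print("tool delta",np.round(d,4),"per row",np.round(d/n,4)); return d
E
python3 -c "
from h import *
delta([.569,.195,.45])"
```

```text
t: 1.68
tool_pos: [0.2756, -0.5608, 0.4552]
tool_rot: [1.125, 1.261, -1.125]
contact_force: [0.0, -0.1, 0.2]
opening: 0.0852
t 1.68 pos [ 0.2756 -0.5608  0.4552] az_y 6.52 tilt [ 0. -0. -1.] F [ 0.  -0.1  0.2] T [-0.02 -0.01  0.03] op 0.0852 q [-1.23  0.03  1.23 -0.    1.89 -1.35]
tool delta [ 0.0051  0.3773 -0.7176] per row [ 0.0051  0.3773 -0.7176]
```

```bash
python3 -m handwheel '[[0.085,[0,0.019,-0.036],[0,0,0]],[0.085,[0,0.019,-0.036],[0,0,0]],[0.085,[0,0.019,-0.036],[0,0,0]],[0.085,[0,0.019,-0.036],[0,0,0]],[0.085,[0,0.019,-0.036],[0,0,0]],[0.085,[0,0.019,-0.036],[0,0,0]],[0.085,[0,0.019,-0.036],[0,0,0]],[0.085,[0,0.019,-0.036],[0,0,0]],[0.085,[0,0.019,-0.036],[0,0,0]],[0.085,[0,0.019,-0.036],[0,0,0]]]'
python3 -c "
from h import *
delta([.569,.195,.45])
import cv2
cv2.imwrite('pics/b_side.png',ctrl.get_image('side')[:,:,::-1])"
```

```text
t: 2.52
tool_pos: [0.426, -0.1806, 0.4542]
tool_rot: [1.13, 1.257, -1.129]
contact_force: [1.2, -1.0, 0.2]
opening: 0.0848
t 2.52 pos [ 0.426  -0.1806  0.4542] az_y 6.15 tilt [ 0.001 -0.001 -1.   ] F [ 1.2 -1.   0.2] T [ 0.04 -0.05  0.  ] op 0.0848 q [-0.56 -0.36  1.57  0.    1.93 -0.67]
tool delta [ 0.0042  0.1824 -0.3582] per row [ 0.0042  0.1824 -0.3582]
```

View pics/b_side.png

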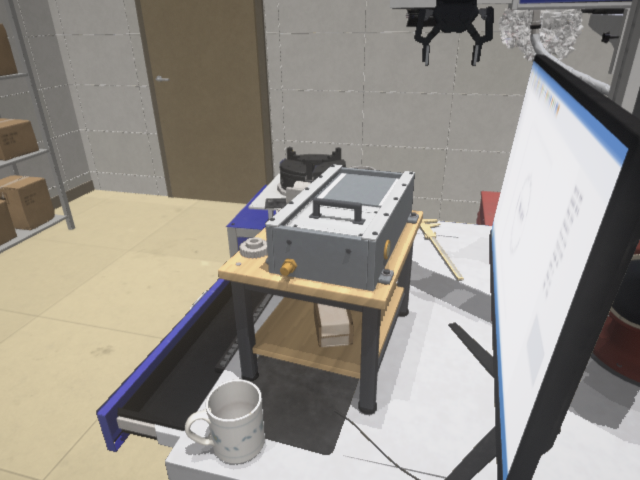

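```bash
python3 -m handwheel '[[0.085,[0,0.019,-0.036],[0,0,0]],[0.085,[0,0.019,-0.036],[0,0,0]],[0.085,[0,0.019,-0.036],[0,0,0]],[0.085,[0,0.019,-0.036],[0,0,0]],[0.085,[0,0.019,-0.036],[0,0,0]],[0.085,[0,0.019,-0.036],[0,0,0]],[0.085,[0,0.019,-0.036],[0,0,0]],[0.085,[0,0.017,-0.036],[0,0,0]],[0.085,[0,0.014,-0.036],[0,0,0]],[0.085,[0,0.018,-0.034],[0,0,0]]]'
python3 -m handwheel '[[0.085,[0,0,0],[-7,0,0]],[0.085,[0,0,0],[-7,0,0]],[0.085,[0,0,0],[-7,0,0]],[0.085,[0,0,0],[-7,0,0]],[0.085,[0,0,0],[-7,0,0]],[0.085,[0,0,0],[-7,0,0]],[0.085,[0,0,0],[-7,0,0]],[0.085,[0,0,0],[-7,0,0]],[0.085,[0,0,0],[-7,0,0]],[0.085,[0,0,0],[-7,0,0]]]'
python3 -c "
from h import *
delta([.569,.195,.45])
ctrl.get_image('wrist'); o=ctrl.get_obs()
im=ctrl.get_image('wrist'); cv2.imwrite('pics/c_wrist.png',im[:,:,::-1])
r=ctrl.tip_of('hatch_handle','wrist')
for x in r[:2]: print(x, atz('wrist',x['centre'][::-1],.329,o))"
```

```text
t: 3.4
tool_pos: [0.5683, 0.195, 0.4542]
tool_rot: [1.129, 1.258, -1.129]
contact_force: [1.1, -0.2, 1.3]
opening: 0.0849
t: 4.23
tool_pos: [0.5684, 0.1926, 0.4539]
tool_rot: [0.185, 1.563, -0.185]
contact_force: [-0.1, 1.4, -0.5]
opening: 0.0853
t 4.23 pos [0.5684 0.1926 0.4539] az_y 76.51 tilt [-0. -0. -1.] F [-0.1  1.4 -0.5] T [-0.03 -0.01  0.03] op 0.0853 q [ 0.2  -0.03  1.29 -0.    1.88 -1.13]
tool delta [ 0.0039  0.0024 -0.    ] per row [ 0.0039  0.0024 -0.    ]
{'centre': [226.8, 326.3], 'score': 0.58} [0.57092647 0.19356783 0.329     ]
```

View pics/c_wrist.png

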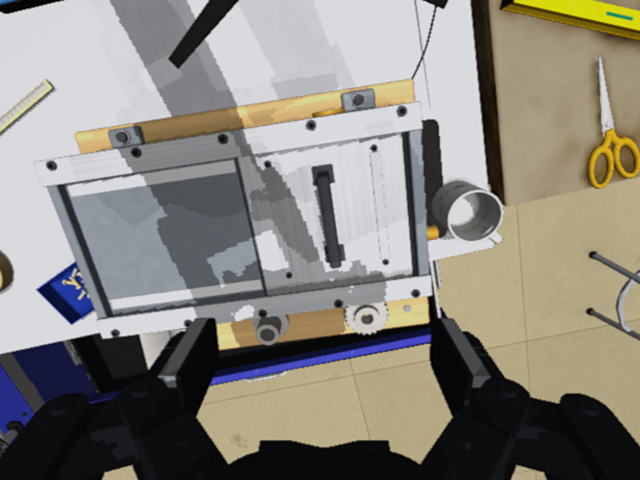

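```bash
python3 -m handwheel '[[0.05,[0.01,0.002,0],[-4.4,0,0]],[0.05,[0.02,0,0],[-4.4,0,0]],[0.05,[0.03,0,0],[0,0,0]],[0.05,[0.03,0,0],[0,0,0]],[0.05,[0.01,0,0],[0,0,0]],[0.05,[0,0,0],[0,0,0]]]'
python3 -c "
from h import *
delta([.5695,.1947,.313])
o=ctrl.get_obs()
im=ctrl.get_image('wrist'); cv2.imwrite('pics/d_wrist.png',im[:,:,::-1])
for cam in ('wrist','side','top'):
  if cam!='wrist': ctrl.get_image(cam)
  r=ctrl.tip_of('hatch_handle',cam)
  for x in r[:1]: print(cam,x, atz(cam,x['centre'][::-1],.329,o))"
```

```text
t: 4.88
tool_pos: [0.5674, 0.1945, 0.3497]
tool_rot: [0.069, 1.577, -0.072]
contact_force: [0.3, 0.2, -0.7]
opening: 0.05
t 4.88 pos [0.5674 0.1945 0.3497] az_y 84.86 tilt [-0.007 -0.001 -1.   ] F [ 0.3  0.2 -0.7] T [-0.04 -0.02 -0.02] op 0.05 q [ 0.21 -0.05  1.47 -0.    1.72 -1.28]
tool delta [0.0367 0.0005 0.0023] per row [0.0367 0.0005 0.0023]
wrist {'centre': [279.6, 330.3], 'score': 0.85} [0.56959027 0.19733276 0.329     ]
side {'centre': [201.6, 334.8], 'score': 0.69} [0.57467432 0.18739296 0.329     ]
top {'centre': [199.4, 326.4], 'score': 0.75} [0.67970254 0.09954943 0.329     ]
```

View pics/d_wrist.png

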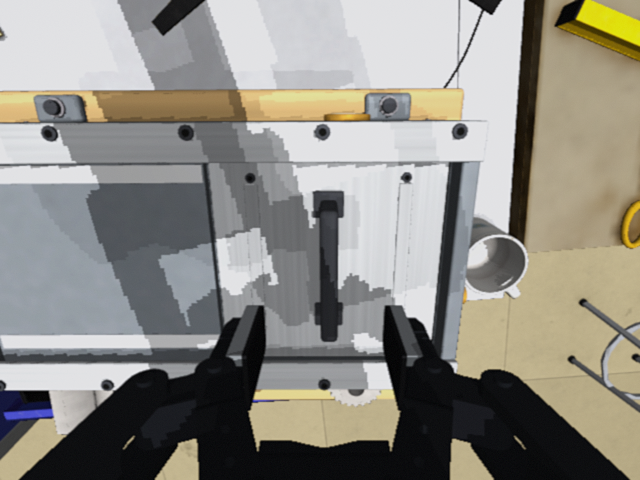

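```bash
python3 -m handwheel '[[0.05,[0.018,0.001,0.001],[0,0,0]],[0.05,[0.014,0,0.001],[0,0,0]],[0.05,[0.004,0,0],[0,0,0]],[0.05,[0,0,0],[0,0,0]],[0.0,[0,0,0],[0,0,0]],[0.0,[0,0,0],[0,0,0]],[0.0,[0,0,0],[0,0,0]],[0.0,[0,0,0],[0,0,0]],[0.0,[0,0,0],[0,0,0]]]' 70
python3 -c "
from h import *
st()"
```

```text
t: 5.93
tool_pos: [0.5711, 0.1957, 0.3186]
tool_rot: [0.069, 1.569, -0.069]
contact_force: [0.3, 0.5, -0.8]
opening: -0.0002
t 5.93 pos [0.5711 0.1957 0.3186] az_y 84.97 tilt [ 0.001  0.    -1.   ] F [ 0.3  0.5 -0.8] T [ 0.   -0.02 -0.01] op -0.0002 q [ 0.21 -0.04  1.52 -0.    1.66 -1.28]
```

```bash
python3 -c "
from h import *
im=ctrl.get_image('wrist'); cv2.imwrite('pics/e_wrist.png',im[:,:,::-1])
im=ctrl.get_image('side'); cv2.imwrite('pics/e_side.png',cv2.resize(im[100:340,200:460,::-1],None,fx=2.5,fy=2.5))"
```

```text
(no output)
```

View pics/e_wrist.png

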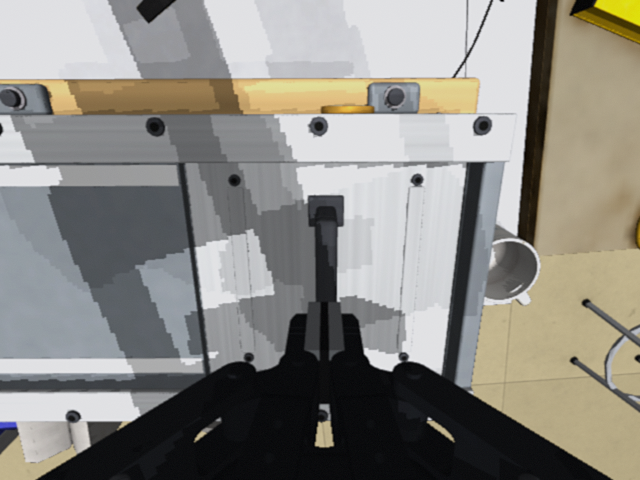

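View pics/e_side.png

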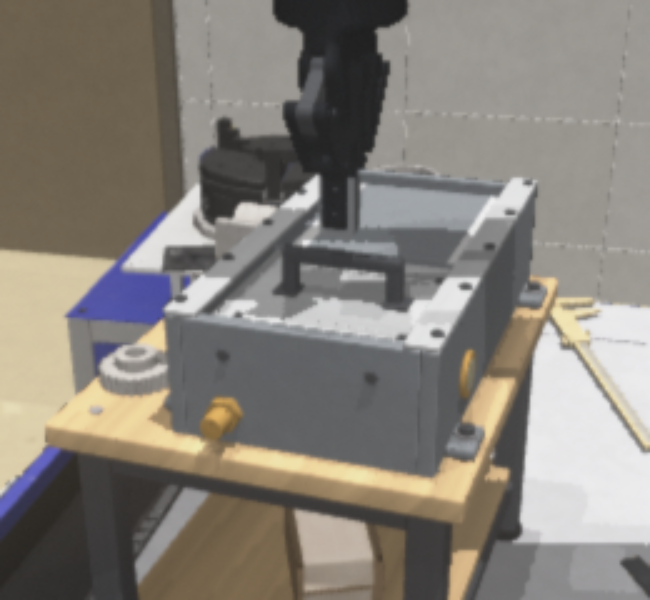

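```bash
python3 -c "
from h import *
o,M=st()
p=o['tool_pos']
for dz in (0,.01,.02,.03): print(dz,[proj(c,p+[0,0,dz],o).round(1).tolist() for c in ('side','wrist','top')])
print(proj('side',[.5695,.1947,.334]),proj('wrist',[.5695,.1947,.334],o))
ctrl.get_image('top'); im=ctrl.get_image('top'); cv2.imwrite('pics/e_top.png',cv2.resize(im[170:370,185:445,::-1],None,fx=3,fy=3))
"
```

```text
t 6.03 pos [0.571  0.1957 0.3183] az_y 84.97 tilt [ 0.001  0.    -1.   ] F [ 0.7 -0.7  0.2] T [ 0.04 -0.   -0.02] op 0.0 q [ 0.21 -0.04  1.52  0.    1.66 -1.28]
0 [[[335.9, 210.2]], [[324.9, 293.0]], [[261.6, 276.6]]]
0.01 [[[335.9, 204.2]], [[324.9, 302.4]], [[260.6, 276.4]]]
0.02 [[[335.9, 198.1]], [[325.0, 312.9]], [[259.6, 276.1]]]
0.03 [[[335.9, 191.9]], [[325.1, 324.6]], [[258.7, 275.8]]]
[[336.94026168 200.52989199]] [[322.45725101 305.65596422]]
```

View pics/e_top.png

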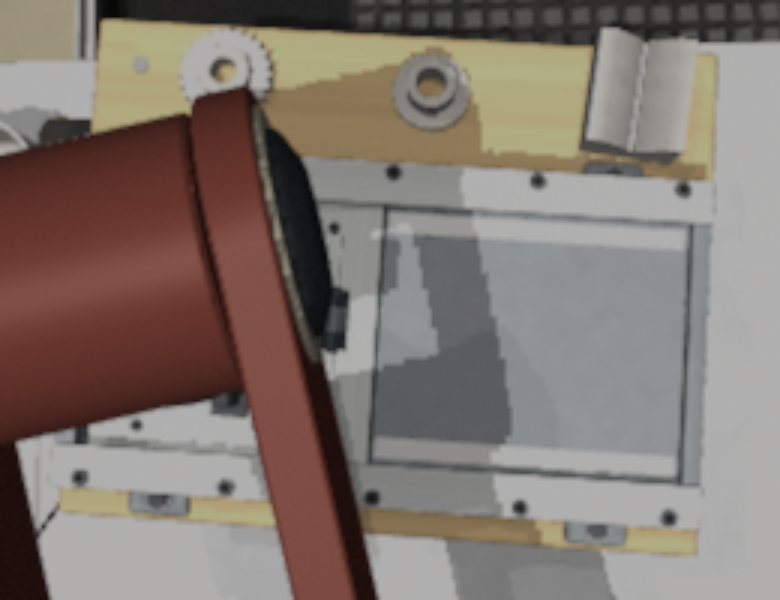

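```bash
python3 - <<'E'
from h import *
from scipy.optimize import least_squares
# e_wrist now (no motion since)
o=ctrl.get_obs()
P=np.array([[-.083,.155,.084],[-.0625,.155,.084]]); u=np.array([[516,113],[512,161]])
Pe=np.array([[.0625,.08,.084],[.083,.08,.084]]); re=[392-4,420]
i=cv2.imread("pics/e_wrist.png")
def f(p):
    a=S2W([.563,.1217,p[3]],P)+[p[0],p[1],p[2]]; b=S2W([.563,.1217,p[3]],Pe)+[p[0],p[1],p[2]]
    return np.r_[(proj("wrist",a,o)-u).ravel(), proj("wrist",b,o)[:,1]-re]
s=least_squares(f,[0,0,0,-.082]); print(s.x,s.fun.round(1))
for sh in (0,-.03,.03):
    A=np.load("sump.npy"); C=np.array([[.083,.155,.084],[.083,-.155,.084],[-.083,-.155,.084],[-.083,.155,.084]])
    print(sh,proj("wrist",S2W(A,C)+[0,0,sh],o).round().tolist())
    cv2.polylines(i,[np.round(proj("wrist",S2W(A,C)+[0,0,sh],o)).astype(np.int32)],True,(0,0,255) if sh==0 else ((0,255,0) if sh>0 else (255,0,0)),1)
cv2.imwrite("pics/f.png",i)
E
```

```text
[ 0.00675444  0.00736179 -0.00577516 -0.04232878] [ 0.7  0.3 -0.7 -0.5  1.8 -1.6]
0 [[467.0, 421.0], [-76.0, 425.0], [-213.0, 118.0], [513.0, 113.0]]
-0.03 [[450.0, 385.0], [-30.0, 388.0], [-133.0, 117.0], [484.0, 113.0]]
0.03 [[489.0, 468.0], [-137.0, 472.0], [-329.0, 119.0], [553.0, 113.0]]
```

View pics/f.png

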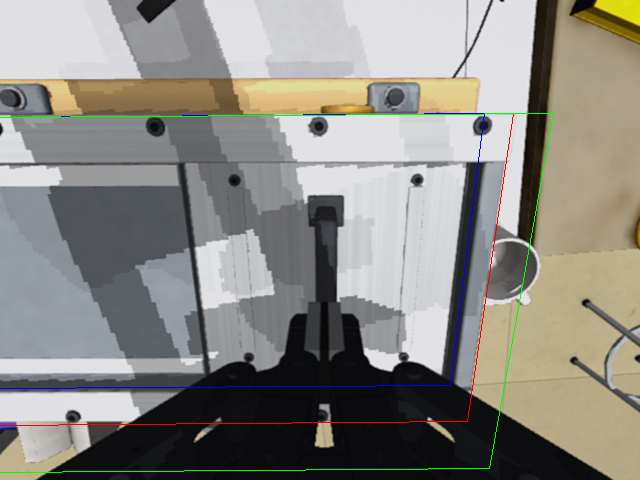

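```bash
python3 - <<'E'
from h import *
o,M=st()
p=o['tool_pos']
im=ctrl.get_image('side')
i=cv2.resize(im[150:230,290:390,::-1],None,fx=7,fy=7,interpolation=cv2.INTER_NEAREST)
for dz,c in ((0,(0,0,255)),(.01,(0,255,0)),(.02,(255,0,0)),(.03,(255,255,0))):
    for dx in (-.011,.011):
        u=proj('side',p+[dx,.012,dz])[0]; cv2.circle(i,(int((u[0]-290+.5)*7),int((u[1]-150+.5)*7)),4,c,-1)
cv2.imwrite("pics/g.png",i)
w=ctrl.get_image('wrist'); j=cv2.resize(w[200:400,240:400,::-1],None,fx=3,fy=3,interpolation=cv2.INTER_NEAREST)
for dz,c in ((0,(0,0,255)),(.01,(0,255,0)),(.02,(255,0,0)),(.03,(255,255,0))):
    for dy in (-.012,.012):
        u=proj('wrist',p+[-.011,dy,dz],o)[0]; cv2.circle(j,(int((u[0]-240+.5)*3),int((u[1]-200+.5)*3)),3,c,-1)
cv2.imwrite("pics/g2.png",j)
E
```

```text
t 6.13 pos [0.5709 0.1957 0.318 ] az_y 84.97 tilt [ 0.  0. -1.] F [-0.7  0.5  0.2] T [-0.02  0.    0.03] op 0.0001 q [ 0.21 -0.04  1.52  0.    1.66 -1.28]
```

View pics/g.png

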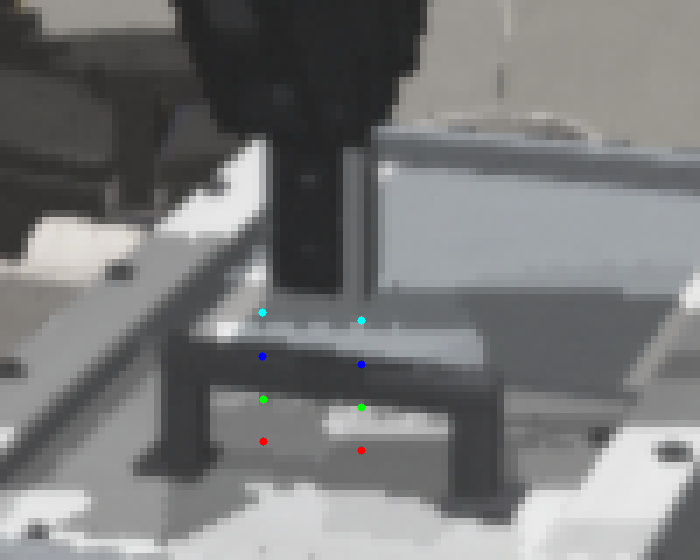

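View pics/g2.png

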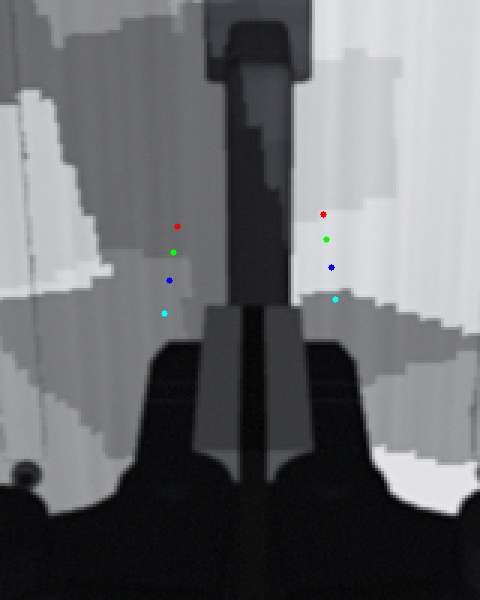

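```bash
python3 -m handwheel '[[0.045,[0,0.001,0],[0,0,0]],[0.045,[0,0,0],[0,0,0]],[0.045,[0,0,0],[0,0,0]],[0.045,[0.01,0,0],[0,0,0]],[0.045,[0.01,0,0],[0,0,0]],[0.045,[0.01,0,0],[0,0,0]],[0.045,[0.004,0,0],[0,0,0]],[0.045,[0,0,0],[0,0,0]]]' 70
python3 - <<'E'
from h import *
st()
im=ctrl.get_image('side')
i=cv2.resize(im[150:230,290:390,::-1],None,fx=7,fy=7,interpolation=cv2.INTER_NEAREST)
cv2.imwrite("pics/g3.png",i)
E
```

```text
t: 6.9
tool_pos: [0.5699, 0.1964, 0.281]
tool_rot: [0.068, 1.574, -0.07]
contact_force: [0.5, 0.0, 0.9]
opening: 0.0453
t 6.9 pos [0.5699 0.1964 0.281 ] az_y 84.97 tilt [-0.004 -0.001 -1.   ] F [0.5 0.  0.9] T [-0.05 -0.02 -0.02] op 0.0453 q [ 0.21 -0.03  1.57 -0.    1.61 -1.27]
```

View pics/g3.png

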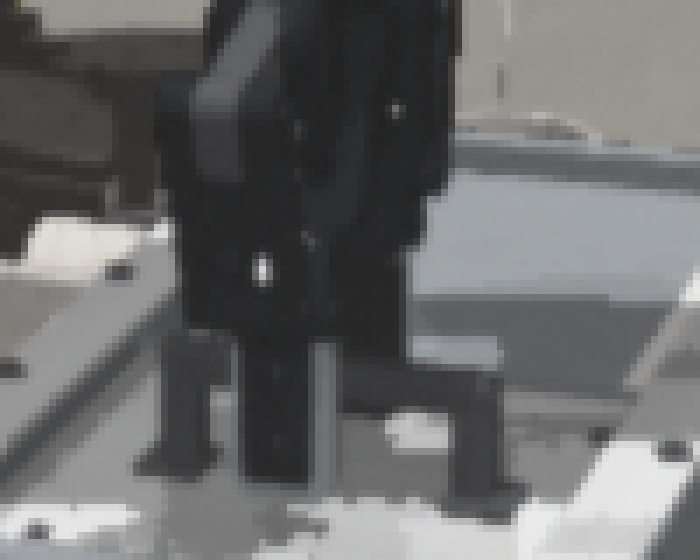

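```bash
python3 -m handwheel '[[0.0,[0,0,0],[0,0,0]],[0.0,[0,0,0],[0,0,0]],[0.0,[0,0,0],[0,0,0]],[0.0,[0,0,0],[0,0,0]],[0.0,[0,0,0],[0,0,0]]]' 70
python3 - <<'E'
from h import *
st()
E
```

```text
t: 7.37
tool_pos: [0.5713, 0.1967, 0.2849]
tool_rot: [0.069, 1.568, -0.069]
contact_force: [-0.9, 0.2, 1.9]
opening: 0.0084
t 7.37 pos [0.5713 0.1967 0.2849] az_y 84.97 tilt [ 0.002  0.    -1.   ] F [-0.9  0.2  1.9] T [-0.    0.03  0.  ] op 0.0084 q [ 0.21 -0.03  1.57 -0.    1.61 -1.27]
```

```bash
python3 -m handwheel '[[0.0,[-0.003,0,0],[0,0,0]],[0.0,[-0.003,0,0],[0,0,0]],[0.0,[-0.003,0,0],[0,0,0]],[0.0,[0,0,0],[0,0,0]],[0.0,[0,0,0],[0,0,0]]]'
python3 - <<'E'
from h import *
st()
im=ctrl.get_image('side')
i=cv2.resize(im[140:290,260:430,::-1],None,fx=4,fy=4,interpolation=cv2.INTER_NEAREST)
cv2.imwrite("pics/g4.png",i)
E
```

```text
t: 7.78
tool_pos: [0.5708, 0.1967, 0.2925]
tool_rot: [0.069, 1.57, -0.069]
contact_force: [-0.3, 0.6, -5.1]
opening: 0.0082
t 7.78 pos [0.5708 0.1967 0.2925] az_y 84.97 tilt [-0.001 -0.    -1.   ] F [-0.3  0.6 -5.1] T [ 0.01 -0.    0.05] op 0.0082 q [ 0.21 -0.03  1.55  0.    1.62 -1.27]
```

View pics/g4.png

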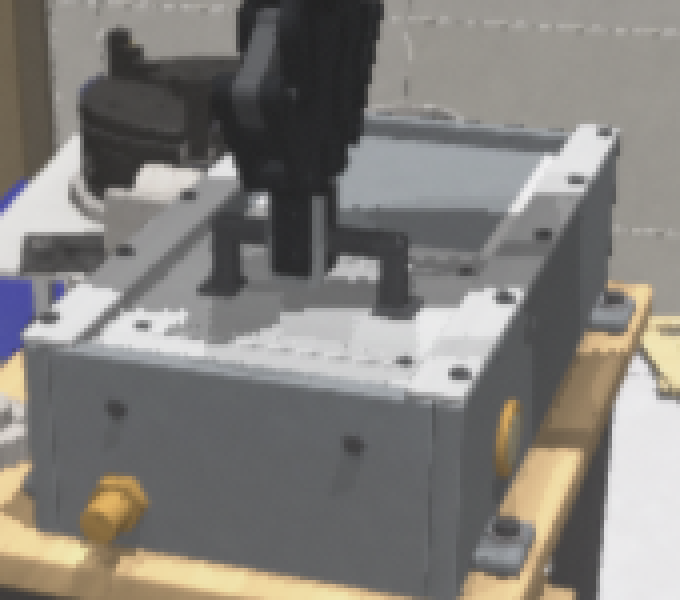

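```bash
python3 -m handwheel '[[0.0,[-0.002,0,0],[0,0,0]],[0.0,[0,-0.005,0],[0,0,0]],[0.0,[0,-0.01,0],[0,0,0]],[0.0,[0,-0.01,0],[0,0,0]],[0.0,[0,-0.01,0],[0,0,0]],[0.0,[0,0,0],[0,0,0]]]'
python3 - <<'E'
from h import *
st()
E
```

```text
t: 8.33
tool_pos: [0.5678, 0.1594, 0.295]
tool_rot: [0.07, 1.569, -0.072]
contact_force: [0.6, -0.3, -5.4]
opening: 0.0084
t 8.33 pos [0.5678 0.1594 0.295 ] az_y 84.83 tilt [ 0.    -0.001 -1.   ] F [ 0.6 -0.3 -5.4] T [ 0.07 -0.07 -0.02] op 0.0084 q [ 0.15 -0.07  1.58 -0.    1.63 -1.33]
```

Free sliding with no lateral force. Continue.

```bash
python3 -m handwheel '[[0.0,[0,-0.012,0],[0,0,0]],[0.0,[0,-0.015,0],[0,0,0]],[0.0,[0,-0.015,0],[0,0,0]],[0.0,[0,-0.015,0.0005],[0,0,0]],[0.0,[0,-0.015,0],[0,0,0]],[0.0,[0,-0.015,0],[0,0,0]],[0.0,[0,-0.011,0],[0,0,0]],[0.0,[0,0,0],[0,0,0]],[0.0,[0,0,0],[0,0,0]]]'
python3 - <<'E'
from h import *
st()
E
```

```text
t: 9.08
tool_pos: [0.5598, 0.0636, 0.295]
tool_rot: [0.07, 1.569, -0.069]
contact_force: [0.2, 0.3, -5.3]
opening: 0.008
t 9.08 pos [0.5598 0.0636 0.295 ] az_y 84.9 tilt [ 0.     0.001 -1.   ] F [ 0.2  0.3 -5.3] T [ 0.    0.01 -0.01] op 0.008 q [-0.02 -0.13  1.64  0.    1.63 -1.5 ]
```

```bash
python3 -m handwheel '[[0.0,[0,-0.006,0],[0,0,0]],[0.0,[0,-0.005,0],[0,0,0]],[0.0,[0,-0.003,0],[0,0,0]],[0.0,[0,-0.002,0],[0,0,0]],[0.0,[0,0,0],[0,0,0]]]'
python3 - <<'E'
from h import *
st()
E
```

```text
t: 9.5
tool_pos: [0.5584, 0.048, 0.2949]
tool_rot: [0.069, 1.57, -0.069]
contact_force: [-0.7, -0.2, -4.6]
opening: 0.0085
t 9.5 pos [0.5584 0.048  0.2949] az_y 84.96 tilt [-0. -0. -1.] F [-0.7 -0.2 -4.6] T [ 0.03 -0.07  0.02] op 0.0085 q [-0.05 -0.14  1.65 -0.    1.63 -1.53]
```

```bash
python3 -m handwheel '[[0.0,[0,-0.001,0],[0,0,0]],[0.0,[0,-0.001,0],[0,0,0]],[0.0,[0,-0.001,0],[0,0,0]],[0.0,[0,0,0],[0,0,0]]]'
python3 - <<'E'
from h import *
st()
E
```

```text
t: 9.83
tool_pos: [0.5582, 0.0471, 0.2955]
tool_rot: [0.071, 1.569, -0.064]
contact_force: [0.1, 7.1, -4.4]
opening: 0.0084
t 9.83 pos [0.5582 0.0471 0.2955] az_y 85.07 tilt [ 0.001  0.004 -1.   ] F [ 0.1  7.1 -4.4] T [ 1.04 -0.    0.08] op 0.0084 q [-0.05 -0.14  1.65  0.    1.63 -1.54]
```

```bash
python3 -m handwheel '[[0.0,[0.0015,0,0],[0,0,0]],[0.0,[0.0015,0.001,0],[0,0,0]],[0.0,[0.0005,0,0],[0,0,0]],[0.0,[0,0,0],[0,0,0]]]'
python3 - <<'E'
from h import *
st()
E
```

```text
t: 10.17
tool_pos: [0.5585, 0.0473, 0.2919]
tool_rot: [0.07, 1.569, -0.067]
contact_force: [0.9, 6.2, -3.0]
opening: 0.0082
t 10.17 pos [0.5585 0.0473 0.2919] az_y 85.03 tilt [ 0.001  0.002 -1.   ] F [ 0.9  6.2 -3. ] T [ 0.84 -0.05  0.09] op 0.0082 q [-0.05 -0.14  1.65  0.    1.63 -1.53]
```

```bash
python3 -m handwheel '[[0.0,[0.001,0,0],[0,0,0]],[0.0,[0,0,0],[0,0,0]],[0.035,[0,0,0],[0,0,0]],[0.035,[0,0,0],[0,0,0]],[0.035,[0,0,0],[0,0,0]],[0.035,[-0.01,0,0],[0,0,0]],[0.035,[-0.015,0,0],[0,0,0]],[0.035,[-0.025,0,0],[0,0,0]],[0.05,[-0.04,0,0],[0,0,0]],[0.05,[-0.04,0,0],[0,0,0]]]'
python3 - <<'E'
from h import *
o,M=st()
s=np.load("sump.npy")
im=ctrl.get_image('wrist'); cv2.imwrite("pics/h_w.png",im[:,:,::-1])
for th in ("plug_head","plug"):
    for x in ctrl.tip_of(th,'wrist')[:2]: print(th,x,atz('wrist',x['centre'][::-1],.2865,o))
print(S2W(s,[0,.0735,.0515]))
im=ctrl.get_image('side'); cv2.imwrite("pics/h_s.png",cv2.resize(im[140:320,220:430,::-1],None,fx=3,fy=3))
E
```

```text
t: 11.0
tool_pos: [0.5577, 0.046, 0.4224]
tool_rot: [0.069, 1.571, -0.069]
contact_force: [0.9, 0.6, -0.6]
opening: 0.05
t 11.0 pos [0.5577 0.046  0.4224] az_y 84.95 tilt [-0.001 -0.    -1.   ] F [ 0.9  0.6 -0.6] T [-0.05 -0.01 -0.05] op 0.05 q [-0.05 -0.14  1.44 -0.    1.84 -1.53]
plug_head {'centre': [219.7, 503.0], 'score': 0.68} [0.57015179 0.19627806 0.2865    ]
plug {'centre': [215.3, 503.1], 'score': 0.9} [0.56629062 0.19611262 0.2865    ]
[[0.56896193 0.19490825 0.2865    ]]
```

View pics/h_w.png

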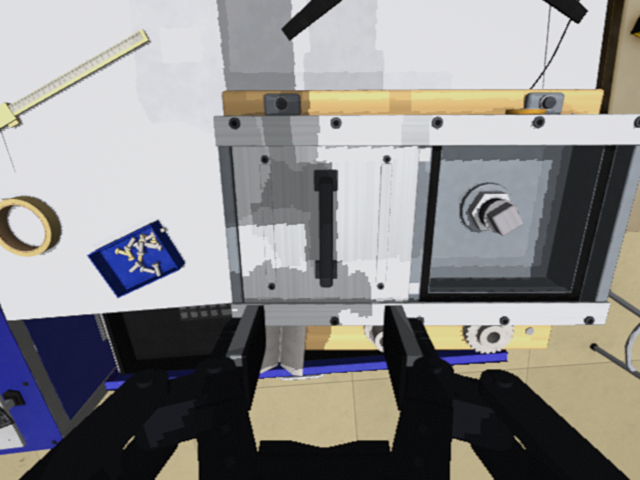

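View pics/h_s.png

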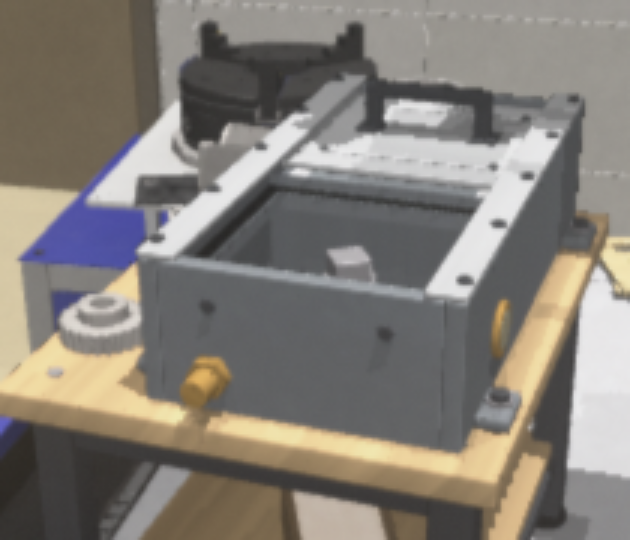

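```bash
python3 -m handwheel '[[0.05,[0,0.03,0],[0,0,0]],[0.05,[0,0.03,0],[0,0,0]],[0.05,[0,0.03,0],[0,0,0]],[0.05,[0,0.03,0],[0,0,0]],[0.05,[0,0.029,-0.002],[0,0,0]],[0.05,[0,0,0],[0,0,0]]]'
python3 - <<'E'
from h import *
o,M=st()
s=np.load("sump.npy")
im=ctrl.get_image('wrist'); cv2.imwrite("pics/i_w.png",im[:,:,::-1]); 
cv2.imwrite("pics/i_z.png",cv2.resize(im[170:320,250:400,::-1],None,fx=4,fy=4,interpolation=cv2.INTER_CUBIC))
for th in ("plug_head","plug","boss"):
    for x in ctrl.tip_of(th,'wrist')[:2]: print(th,x,atz('wrist',x['centre'][::-1],.2865,o))
for x in ctrl.silhouettes("plug_head",'wrist')[:1]: print(x["box"],x["score"]); np.save("ph.npy",x["mask"])
E
```

```text
t: 11.7
tool_pos: [0.5684, 0.1988, 0.4182]
tool_rot: [0.066, 1.574, -0.064]
contact_force: [0.1, 0.5, 0.0]
opening: 0.05
t 11.7 pos [0.5684 0.1988 0.4182] az_y 85.26 tilt [-0.004  0.001 -1.   ] F [0.1 0.5 0. ] T [-0.03 -0.03 -0.02] op 0.05 q [ 0.21 -0.04  1.35  0.    1.83 -1.28]
plug_head {'centre': [223.3, 316.7], 'score': 0.94} [0.56851258 0.19250727 0.2865    ]
plug {'centre': [221.5, 320.8], 'score': 0.58} [0.56725033 0.19605106 0.2865    ]
boss {'centre': [210.8, 320.7], 'score': 0.68} [0.55812866 0.19675579 0.2865    ]
boss {'centre': [222.1, 317.5], 'score': 0.55} [0.56753607 0.19326248 0.2865    ]
[320.2, 221.8, 38.1, 35.7] 0.89
```

View pics/i_z.png

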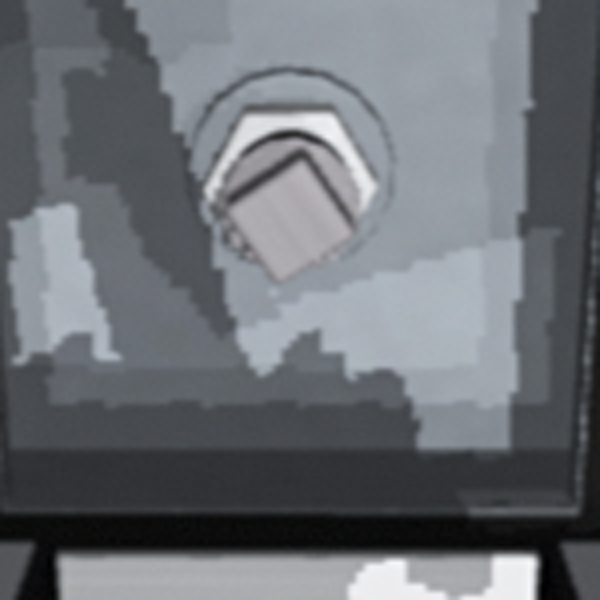

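```bash
python3 - <<'E'
from h import *
o,M=st()
c=np.array([[228,208],[302,155],[357,222],[282,282]])/4+[249.6,169.6]
W=np.array([atz('wrist',u,.2935,o) for u in c]); print(W.round(4),W.mean(0))
for k in range(4):
    d=W[(k+1)%4]-W[k]; print(np.linalg.norm(d),np.degrees(np.arctan2(d[1],d[0])),np.degrees(np.arctan2(d[1],d[0]))%90)
E
```

```text
t 11.95 pos [0.5692 0.1939 0.4199] az_y 84.9 tilt [-0.001 -0.001 -1.   ] F [0.7 0.6 0.1] T [ 0.02 -0.    0.02] op 0.0499 q [ 0.2  -0.04  1.35 -0.    1.83 -1.28]
[[0.566  0.1795 0.2935]
 [0.5563 0.1956 0.2935]
 [0.5713 0.2056 0.2935]
 [0.5829 0.1891 0.2935]] [0.5690995  0.19244774 0.2935    ]
0.01878123158696092 121.13403389466427 31.13403389466427
0.01807408362404042 33.60219701216437 33.60219701216437
0.020180595843298003 -55.095108379730185 34.904891620269815
0.019393116485421462 -150.57189660779292 29.428103392207078
```

```bash
python3 -m handwheel '[[0.04,[0.01,0,0],[-6.2,0,0]],[0.04,[0.01,0,0],[-6.2,0,0]],[0.04,[0.01,0,0],[-6.2,0,0]],[0.04,[0.01,0,0],[-6.2,0,0]],[0.04,[0.01,0,0],[-6.2,0,0]],[0.04,[0,0,0],[-6.2,0,0]],[0.04,[0,0,0],[0,0,0]],[0.04,[0,0,0],[0,0,0]],[0.04,[0,0,0],[0,0,0]]]' 80
python3 - <<'E'
from h import *
o,M=st()
im=ctrl.get_image('wrist'); cv2.imwrite("pics/j_w.png",im[:,:,::-1]); 
cv2.imwrite("pics/j_z.png",cv2.resize(im[170:320,250:400,::-1],None,fx=4,fy=4,interpolation=cv2.INTER_CUBIC))
for th in ("plug_head",):
    for x in ctrl.tip_of(th,'wrist')[:2]: print(th,x,atz('wrist',x['centre'][::-1],.2865,o))
st()
E
```

```text
t: 12.7
tool_pos: [0.5695, 0.1942, 0.371]
tool_rot: [-0.437, 1.525, 0.437]
contact_force: [0.4, -0.8, 0.2]
opening: 0.0399
t 12.7 pos [0.5695 0.1942 0.371 ] az_y 121.98 tilt [ 0.001  0.    -1.   ] F [ 0.4 -0.8  0.2] T [-0.    0.01  0.01] op 0.0399 q [ 0.2  -0.05  1.44 -0.    1.75 -1.92]
plug_head {'centre': [239.7, 324.4], 'score': 0.96} [0.56917744 0.19462197 0.2865    ]
t 12.8 pos [0.5695 0.1945 0.3711] az_y 122.06 tilt [ 0.001  0.    -1.   ] F [-0.8 -0.6 -0. ] T [-0.01 -0.01 -0.  ] op 0.0401 q [ 0.21 -0.05  1.44 -0.    1.75 -1.92]
```

View pics/j_z.png

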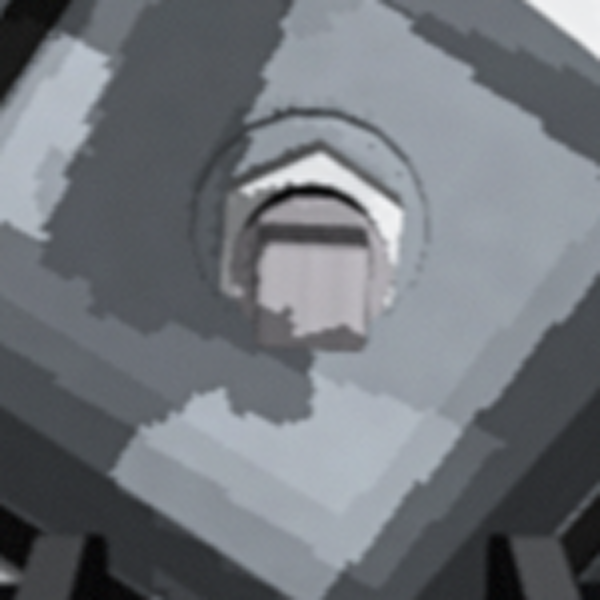

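View pics/j_w.png

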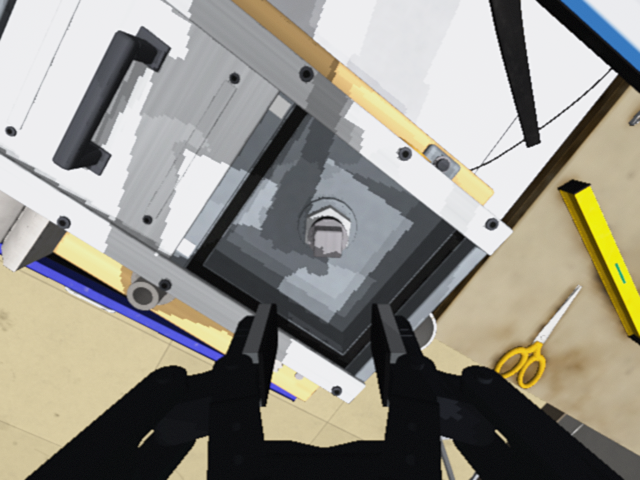

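```bash
python3 -m handwheel '[[0.04,[0.02,0,0],[0,0,0]],[0.04,[0.03,0,0],[0,0,0]],[0.04,[0.03,0,0],[0,0,0]],[0.04,[0.02,0,0],[0,0,0]],[0.04,[0.01,0,0],[0,0,0]],[0.04,[0.006,0,0],[0,0,0]],[0.04,[0,0,0],[0,0,0]],[0.04,[0,0,0],[0,0,0]]]' 80
python3 - <<'E'
from h import *
o,M=st()
im=ctrl.get_image('wrist'); cv2.imwrite("pics/k_w.png",im[:,:,::-1]); 
im=ctrl.get_image('side'); cv2.imwrite("pics/k_s.png",cv2.resize(im[140:320,220:430,::-1],None,fx=3,fy=3))
st()
E
```

```text
t: 13.47
tool_pos: [0.57, 0.195, 0.256]
tool_rot: [-0.44, 1.523, 0.439]
contact_force: [0.6, -0.5, 0.6]
opening: 0.0398
t 13.47 pos [0.57  0.195 0.256] az_y 122.16 tilt [ 0.002  0.    -1.   ] F [ 0.6 -0.5  0.6] T [ 0.01 -0.03  0.04] op 0.0398 q [ 0.21 -0.03  1.61  0.    1.56 -1.93]
t 13.57 pos [0.5703 0.195  0.2568] az_y 122.16 tilt [ 0.004  0.001 -1.   ] F [-0.   0.2 -0.2] T [ 0.01 -0.01  0.03] op 0.0403 q [ 0.21 -0.03  1.61  0.    1.56 -1.93]
```

View pics/k_w.png

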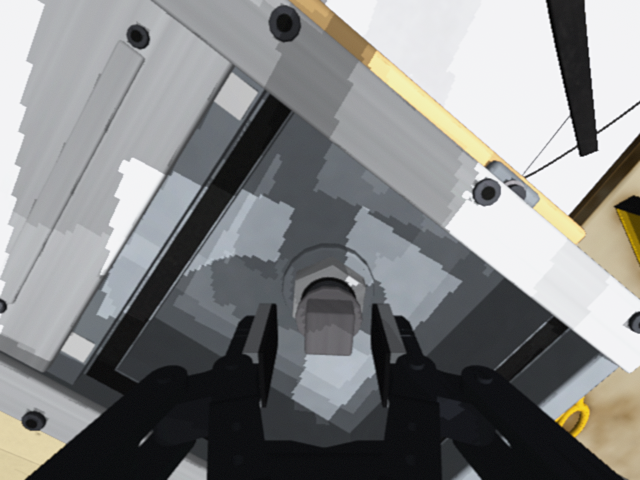

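View pics/k_s.png

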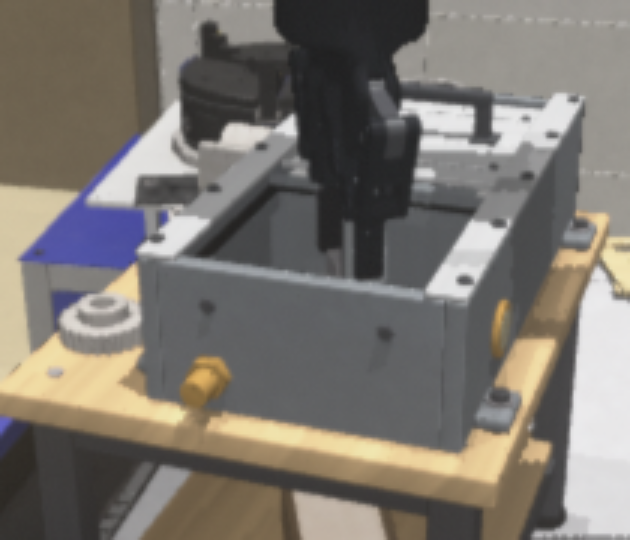

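```bash
python3 -m handwheel '[[0.04,[0.004,0.001,0],[0,0,0]],[0.04,[0.002,0,0],[0,0,0]],[0.04,[0,0,0],[0,0,0]],[0.0,[0,0,0],[0,0,0]],[0.0,[0,0,0],[0,0,0]],[0.0,[0,0,0],[0,0,0]],[0.0,[0,0,0],[0,0,0]]]' 60
python3 - <<'E'
from h import *
st()
E
```

```text
t: 14.15
tool_pos: [0.5684, 0.1963, 0.2489]
tool_rot: [-0.439, 1.526, 0.441]
contact_force: [-3.4, 2.6, 2.4]
opening: 0.0253
t 14.15 pos [0.5684 0.1963 0.2489] az_y 122.2 tilt [-0.001  0.001 -1.   ] F [-3.4  2.6  2.4] T [ 0.59  0.69 -0.01] op 0.0253 q [ 0.21 -0.03  1.62  0.    1.55 -1.92]
```

```bash
python3 -m handwheel '[[0.0,[0,0,0],[0,0,0]],[0.0,[0,0,0],[0,0,0]]]' 60
python3 - <<'E'
from h import *
st()
im=ctrl.get_image('wrist'); cv2.imwrite("pics/l_z.png",cv2.resize(im[230:430,220:420,::-1],None,fx=3,fy=3,interpolation=cv2.INTER_CUBIC))
E
```

```text
t: 14.32
tool_pos: [0.5684, 0.1963, 0.2489]
tool_rot: [-0.439, 1.526, 0.441]
contact_force: [-3.8, 3.3, 4.0]
opening: 0.0253
t 14.32 pos [0.5684 0.1963 0.2489] az_y 122.2 tilt [-0.001  0.001 -1.   ] F [-3.8  3.3  4. ] T [0.6  0.81 0.01] op 0.0253 q [ 0.21 -0.03  1.62  0.    1.55 -1.92]
```

View pics/l_z.png

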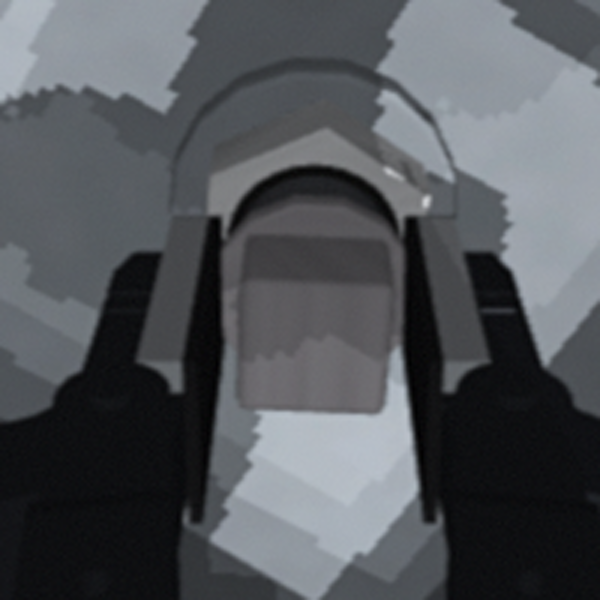

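```bash
python3 -m handwheel '[[0.04,[0,0,0],[0,0,0]],[0.04,[0,0,0],[0,0,0]],[0.04,[0,0,0],[0,0,0]],[0.04,[-0.005,-0.001,0],[0,0,0]],[0.04,[0,0,0],[0,0,0]],[0.0,[0,0,0],[0,0,0]],[0.0,[0,0,0],[0,0,0]],[0.0,[0,0,0],[0,0,0]],[0.0,[0,0,0],[0,0,0]],[0.0,[0,0,0],[0,0,0]]]' 60
python3 - <<'E'
from h import *
st()
im=ctrl.get_image('wrist'); cv2.imwrite("pics/m_z.png",cv2.resize(im[230:430,220:420,::-1],None,fx=3,fy=3,interpolation=cv2.INTER_CUBIC))
E
```

```text
t: 15.2
tool_pos: [0.5683, 0.1963, 0.2544]
tool_rot: [-0.438, 1.526, 0.443]
contact_force: [-4.5, 4.0, 3.5]
opening: 0.018
t 15.2 pos [0.5683 0.1963 0.2544] az_y 122.23 tilt [-0.002  0.003 -1.   ] F [-4.5  4.   3.5] T [ 0.7   0.8  -0.03] op 0.018 q [ 0.21 -0.03  1.61  0.    1.56 -1.93]
```

View pics/m_z.png

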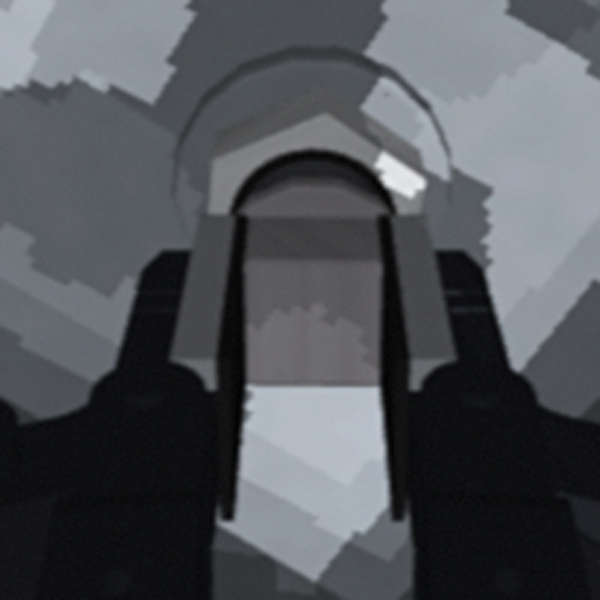

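```bash
python3 -m handwheel '[[0.0,[0,0.001,0],[5,0,0]],[0.0,[0,0,0],[5,0,0]],[0.0,[0,0,0],[5,0,0]],[0.0,[0,0,0],[5,0,0]],[0.0,[0,0,0],[0,0,0]],[0.0,[0,0,0],[0,0,0]]]' 70
python3 - <<'E'
from h import *
st()
E
```

```text
t: 15.75
tool_pos: [0.5681, 0.197, 0.2544]
tool_rot: [-0.166, 1.565, 0.17]
contact_force: [-3.9, 3.2, 4.1]
opening: 0.0179
t 15.75 pos [0.5681 0.197  0.2544] az_y 102.27 tilt [-0.001  0.003 -1.   ] F [-3.9  3.2  4.1] T [0.63 0.66 0.  ] op 0.0179 q [ 0.21 -0.03  1.61  0.    1.56 -1.58]
```

```bash
python3 -m handwheel '[[0.0,[0,0.001,-0.001],[5,0,0]],[0.0,[0,0,0],[5,0,0]],[0.0,[0,0,0],[5,0,0]],[0.0,[0,0,0],[5,0,0]],[0.0,[0,0,0],[0,0,0]],[0.0,[0,0,0],[0,0,0]]]' 70
python3 - <<'E'
from h import *
st()
E
```

```text
t: 16.25
tool_pos: [0.5681, 0.1975, 0.2544]
tool_rot: [0.107, 1.566, -0.103]
contact_force: [0.2, 5.7, 3.4]
opening: 0.018
t 16.25 pos [0.5681 0.1975 0.2544] az_y 82.36 tilt [ 0.002  0.002 -1.   ] F [0.2 5.7 3.4] T [ 0.93 -0.09 -0.02] op 0.018 q [ 0.21 -0.03  1.61  0.    1.56 -1.23]
```

```bash
python3 -m handwheel '[[0.0,[0,0.001,0],[5,0,0]],[0.0,[0,0,0],[5,0,0]],[0.0,[0,0,0],[5,0,0]],[0.0,[0,0,0],[5,0,0]],[0.0,[0,0,0],[0,0,0]],[0.0,[0,0,0],[0,0,0]]]' 70
python3 - <<'E'
from h import *
st()
E
```

```text
t: 16.75
tool_pos: [0.5683, 0.1981, 0.2544]
tool_rot: [0.379, 1.536, -0.376]
contact_force: [0.4, 4.9, 4.8]
opening: 0.0179
t 16.75 pos [0.5683 0.1981 0.2544] az_y 62.4 tilt [ 0.002  0.002 -1.   ] F [0.4 4.9 4.8] T [ 0.9  -0.21 -0.02] op 0.0179 q [ 0.21 -0.03  1.61  0.    1.56 -0.88]
```

```bash
python3 - <<'E'
from h import *
im=ctrl.get_image('wrist'); cv2.imwrite("pics/n_z.png",cv2.resize(im[180:430,200:450,::-1],None,fx=2.4,fy=2.4,interpolation=cv2.INTER_CUBIC))
im=ctrl.get_image('side'); cv2.imwrite("pics/n_s.png",cv2.resize(im[140:320,220:430,::-1],None,fx=3,fy=3))
E
```

```text
(no output)
```

View pics/n_z.png

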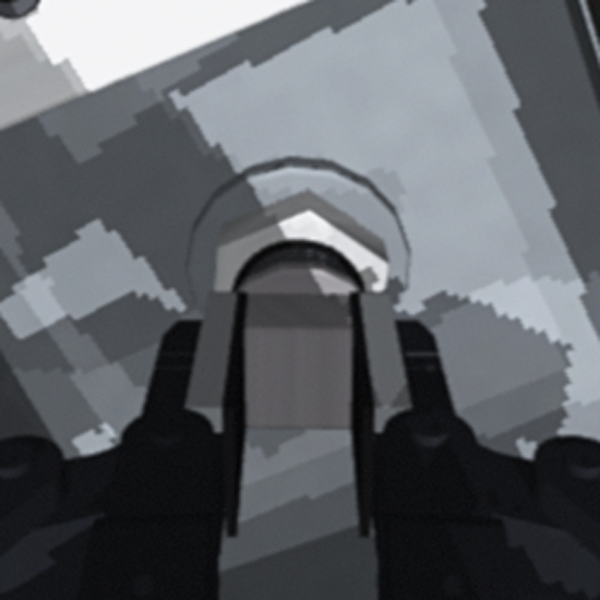

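View pics/n_s.png

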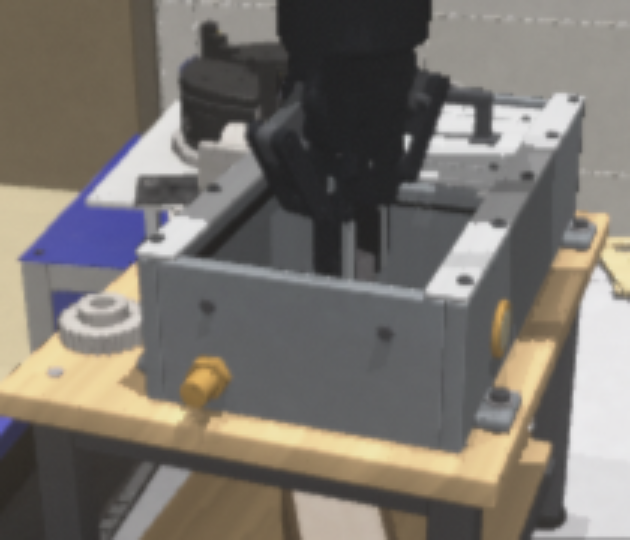

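```bash
python3 -m handwheel '[[0.0,[-0.0005,0.001,-0.0005],[5,0,0]],[0.0,[0,0,0],[5,0,0]],[0.0,[0,0,0],[5,0,0]],[0.0,[0,0,0],[5,0,0]],[0.0,[0,0,0],[0,0,0]],[0.0,[0,0,0],[0,0,0]]]' 70
python3 - <<'E'
from h import *
st()
E
```

```text
t: 17.35
tool_pos: [0.5686, 0.1986, 0.2544]
tool_rot: [0.65, 1.469, -0.647]
contact_force: [3.8, 4.5, 2.9]
opening: 0.0177
t 17.35 pos [0.5686 0.1986 0.2544] az_y 42.42 tilt [ 0.003  0.    -1.   ] F [3.8 4.5 2.9] T [ 0.68 -0.66  0.03] op 0.0177 q [ 0.21 -0.03  1.61 -0.    1.56 -0.53]
```

```bash
python3 -m handwheel '[[0.0,[0,-0.0015,0],[0,0,0]],[0.0,[0,0,0],[0,0,0]],[0.0,[0,0,0],[0,0,0]]]' 70
python3 - <<'E'
from h import *
st()
im=ctrl.get_image('wrist'); 
for x in ctrl.tip_of("plug_head",'wrist')[:1]: print(x,atz('wrist',x['centre'][::-1],.2865))
for x in ctrl.tip_of("boss",'wrist')[:1]: print(x,atz('wrist',x['centre'][::-1],.2445))
st()
E
```

```text
t: 17.6
tool_pos: [0.5686, 0.1986, 0.2545]
tool_rot: [0.652, 1.468, -0.644]
contact_force: [7.9, 6.6, 1.3]
opening: 0.0179
t 17.6 pos [0.5686 0.1986 0.2545] az_y 42.45 tilt [ 0.006  0.003 -1.   ] F [7.9 6.6 1.3] T [ 1.2  -1.37  0.08] op 0.0179 q [ 0.21 -0.03  1.61  0.    1.55 -0.53]
{'centre': [329.2, 321.1], 'score': 0.88} [0.56786049 0.19593946 0.2865    ]
{'centre': [285.0, 323.4], 'score': 0.7} [0.56829816 0.19720932 0.2445    ]
t 17.75 pos [0.5686 0.1986 0.2544] az_y 42.45 tilt [ 0.006  0.003 -1.   ] F [6.6 7.1 0.9] T [ 1.2  -1.39  0.05] op 0.0174 q [ 0.21 -0.03  1.61  0.    1.55 -0.53]
```

```bash
python3 -m handwheel '[[0.0,[0,0.003,0],[0,0,0]],[0.0,[0,0,0],[5,0,0]],[0.0,[0,0,0],[5,0,0]],[0.0,[0,0,0],[5,0,0]],[0.0,[0,0,0],[0,0,0]],[0.0,[0,0,0],[0,0,0]]]' 70
python3 - <<'E'
from h import *
st()
E
```

```text
t: 18.25
tool_pos: [0.5691, 0.1989, 0.2544]
tool_rot: [0.849, 1.397, -0.85]
contact_force: [1.0, 0.5, 5.4]
opening: 0.0179
t 18.25 pos [0.5691 0.1989 0.2544] az_y 27.42 tilt [ 0.001 -0.001 -1.   ] F [1.  0.5 5.4] T [ 0.07 -0.23 -0.02] op 0.0179 q [ 0.21 -0.02  1.61 -0.    1.56 -0.26]
```

```bash
python3 -m handwheel '[[0.0,[-0.001,0,0],[5,0,0]],[0.0,[0,0,0],[5,0,0]],[0.0,[0,0,0],[5,0,0]],[0.0,[0,0,0],[0,0,0]],[0.0,[0,0,0],[0,0,0]]]' 70
python3 - <<'E'
from h import *
st()
E
```

```text
t: 18.67
tool_pos: [0.5694, 0.1991, 0.2544]
tool_rot: [1.047, 1.303, -1.048]
contact_force: [5.4, 0.6, 0.3]
opening: 0.0179
t 18.67 pos [0.5694 0.1991 0.2544] az_y 12.44 tilt [ 0.001 -0.001 -1.   ] F [5.4 0.6 0.3] T [ 0.17 -1.01  0.12] op 0.0179 q [ 0.21 -0.02  1.61 -0.    1.56 -0.  ]
```

```bash
python3 -m handwheel '[[0.0,[0,0.0015,0],[5,0,0]],[0.0,[0,0,0],[5,0,0]],[0.0,[0,0,0],[0,0,0]],[0.0,[0,0,0],[0,0,0]]]' 70
python3 - <<'E'
from h import *
st()
E
```

```text
t: 19.0
tool_pos: [0.5697, 0.1991, 0.2544]
tool_rot: [1.176, 1.229, -1.18]
contact_force: [0.6, -1.6, 2.0]
opening: 0.0179
t 19.0 pos [0.5697 0.1991 0.2544] az_y 2.44 tilt [-0.002 -0.002 -1.   ] F [ 0.6 -1.6  2. ] T [-0.38 -0.15  0.23] op 0.0179 q [ 0.21 -0.02  1.6  -0.    1.56  0.17]
```

```bash
python3 -m handwheel '[[0.0,[0,0,0],[3,0,0]],[0.0,[0,0,0],[3,0,0]],[0.0,[0,0,0],[0,0,0]],[0.0,[0,0,0],[0,0,0]]]' 80
python3 - <<'E'
from h import *
st()
E
python3 -m handwheel '[[0.0,[0,0,0],[3,0,0]],[0.0,[0,0,0],[3,0,0]],[0.0,[0,0,0],[0,0,0]],[0.0,[0,0,0],[0,0,0]]]'
python3 - <<'E'
from h import *
st()
E
```

```text
t: 19.33
tool_pos: [0.57, 0.1991, 0.2545]
tool_rot: [1.254, 1.178, -1.257]
contact_force: [1.0, -3.1, 2.4]
opening: 0.0176
t 19.33 pos [0.57   0.1991 0.2545] az_y -3.63 tilt [-0.001 -0.002 -1.   ] F [ 1.  -3.1  2.4] T [-0.52 -0.17  0.34] op 0.0176 q [ 0.21 -0.02  1.6  -0.    1.56  0.28]
t: 19.67
tool_pos: [0.5701, 0.1991, 0.2545]
tool_rot: [1.331, 1.124, -1.334]
contact_force: [0.3, -4.1, 0.9]
opening: 0.0176
t 19.67 pos [0.5701 0.1991 0.2545] az_y -9.67 tilt [-0.001 -0.002 -1.   ] F [ 0.3 -4.1  0.9] T [-0.75 -0.29  0.33] op 0.0176 q [ 0.21 -0.02  1.6  -0.    1.56  0.38]
```

```bash
python3 -m handwheel '[[0.0,[0,0,0.001],[2.5,0,0]],[0.0,[0,0,0],[2.5,0,0]],[0.0,[0,0,0],[0,0,0]],[0.0,[0,0,0],[0,0,0]]]'
python3 - <<'E'
from h import *
st()
E
python3 -m handwheel '[[0.0,[0,0,0],[2,0,0]],[0.0,[0,0,0],[2,0,0]],[0.0,[0,0,0],[0,0,0]],[0.0,[0,0,0],[0,0,0]]]'
python3 - <<'E'
from h import *
st()
E
```

```text
t: 20.0
tool_pos: [0.5703, 0.1991, 0.2545]
tool_rot: [1.396, 1.077, -1.395]
contact_force: [2.9, -0.5, -1.2]
opening: 0.0176
t 20.0 pos [0.5703 0.1991 0.2545] az_y -14.67 tilt [ 0.  0. -1.] F [ 2.9 -0.5 -1.2] T [-0.22 -0.62  0.38] op 0.0176 q [ 0.21 -0.02  1.6   0.    1.56  0.47]
t: 20.33
tool_pos: [0.5704, 0.1991, 0.2546]
tool_rot: [1.446, 1.037, -1.445]
contact_force: [4.6, -0.3, -1.8]
opening: 0.0178
t 20.33 pos [0.5704 0.1991 0.2546] az_y -18.67 tilt [ 0.001  0.    -1.   ] F [ 4.6 -0.3 -1.8] T [-0.16 -0.88  0.61] op 0.0178 q [ 0.21 -0.02  1.6   0.    1.56  0.54]
```

```bash
python3 -m handwheel '[[0.0,[0,0.001,0],[2,0,0]],[0.0,[0,0,0],[2,0,0]],[0.0,[0,0,0],[0,0,0]],[0.0,[0,0,0],[0,0,0]]]'
python3 - <<'E'
from h import *
st()
E
python3 -m handwheel '[[0.0,[0,0,0],[2,0,0]],[0.0,[0,0,0],[2,0,0]],[0.0,[0,0,0],[0,0,0]],[0.0,[0,0,0],[0,0,0]]]'
python3 - <<'E'
from h import *
st()
E
```

```text
t: 20.67
tool_pos: [0.5705, 0.199, 0.2545]
tool_rot: [1.494, 0.997, -1.496]
contact_force: [1.0, -0.0, -1.1]
opening: 0.0174
t 20.67 pos [0.5705 0.199  0.2545] az_y -22.68 tilt [-0.002  0.001 -1.   ] F [ 1.  -0.  -1.1] T [ 0.   -0.22  0.62] op 0.0174 q [ 0.21 -0.02  1.6   0.    1.56  0.61]
t: 21.0
tool_pos: [0.5706, 0.1989, 0.2545]
tool_rot: [1.543, 0.953, -1.545]
contact_force: [1.3, 0.8, -1.9]
opening: 0.0173
t 21.0 pos [0.5706 0.1989 0.2545] az_y -26.7 tilt [-0.001  0.001 -1.   ] F [ 1.3  0.8 -1.9] T [ 0.05 -0.19  0.6 ] op 0.0173 q [ 0.21 -0.02  1.6   0.    1.56  0.68]
```

```bash
python3 -m handwheel '[[0.038,[0,0,0],[0,0,0]],[0.038,[0,0,0],[0,0,0]],[0.038,[0,0,0],[0,0,0]],[0.038,[-0.01,0,0],[0,0,0]],[0.038,[-0.03,0,0],[0,0,0]],[0.038,[-0.04,0,0],[0,0,0]],[0.038,[-0.04,0,0],[0,0,0]],[0.038,[-0.04,0,0],[0,0,0]],[0.038,[0,0,0],[0,0,0]],[0.038,[0,0,0],[0,0,0]]]'
python3 - <<'E'
from h import *
o,M=st()
im=ctrl.get_image('wrist'); cv2.imwrite("pics/p_w.png",im[:,:,::-1])
im=ctrl.get_image('side'); cv2.imwrite("pics/p_s.png",cv2.resize(im[140:320,220:430,::-1],None,fx=3,fy=3))
E
```

```text
t: 21.83
tool_pos: [0.572, 0.1987, 0.4206]
tool_rot: [1.552, 0.947, -1.537]
contact_force: [0.3, 0.6, -0.9]
opening: 0.0381
t 21.83 pos [0.572  0.1987 0.4206] az_y -26.84 tilt [ 0.008  0.002 -1.   ] F [ 0.3  0.6 -0.9] T [ 0.02 -0.01  0.01] op 0.0381 q [ 0.21 -0.04  1.35  0.    1.82  0.68]
```

View pics/p_w.png

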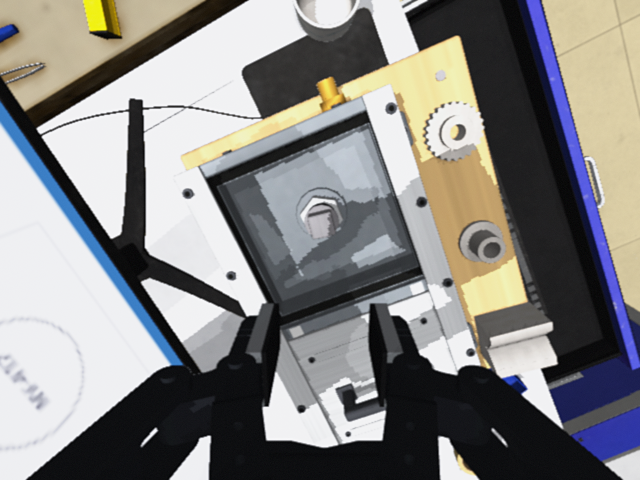

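View pics/p_s.png

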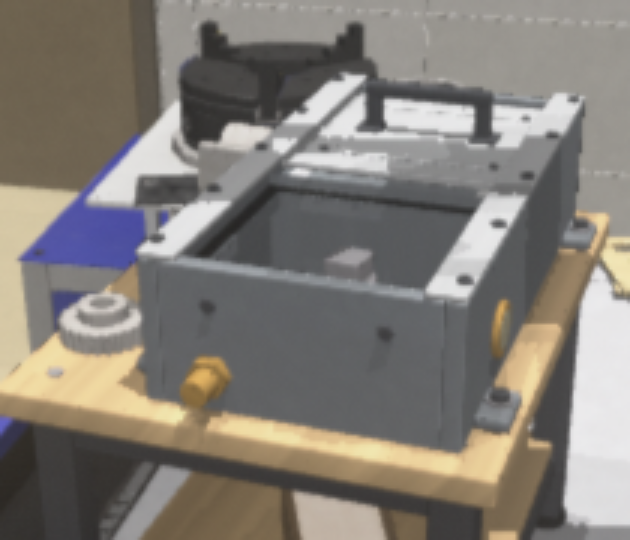

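```bash
python3 -m handwheel '[[0.038,[-0.03,0,0],[0,0,0]],[0.038,[-0.03,0.0,0],[0,0,0]],[0.038,[0,0.035,0.02],[0,0,0]],[0.038,[0,0.035,0.02],[0,0,0]],[0.038,[0,0,0],[0,0,0]],[0.038,[0,0,0],[0,0,0]]]'
python3 - <<'E'
from h import *
o,M=st()
s=np.load("sump.npy")
im=ctrl.get_image('wrist'); cv2.imwrite("pics/q_w.png",im[:,:,::-1])
i=ctrl.get_image('top')[:,:,::-1].copy(); cv2.imwrite("pics/q_t.png",i)
j=cv2.resize(i[170:370,285:445],None,fx=4,fy=4,interpolation=cv2.INTER_CUBIC)[:600]
for P,c in [([0,-.146,.075],0),([.05,-.146,.075],0),([-.05,-.146,.075],0),([0,-.008,.075],1),([.05,-.008,.075],1),([-.05,-.008,.075],1),([0,-.146,.08],2)]:
    u=proj('top',S2W(s,P))[0]; cv2.circle(j,(int((u[0]-285+.5)*4),int((u[1]-170+.5)*4)),2,[(0,0,255),(0,255,0),(255,0,0)][c],-1)
cv2.imwrite("pics/q_tz.png",j)
for x in ctrl.tip_of("hatch_handle",'top')[:1]: print(x,atz('top',x['centre'][::-1],.336), S2W(s,[0,-.077,.101]))
E
```

```text
t: 22.43
tool_pos: [0.6159, 0.1297, 0.4713]
tool_rot: [1.543, 0.951, -1.553]
contact_force: [-0.2, 1.0, 0.7]
opening: 0.0378
t 22.43 pos [0.6159 0.1297 0.4713] az_y -27.0 tilt [-0.006 -0.    -1.   ] F [-0.2  1.   0.7] T [ 0.02  0.07 -0.02] op 0.0378 q [0.09 0.05 1.18 0.   1.92 0.56]
{'centre': [284.3, 369.6], 'score': 0.73} [0.55634093 0.04192965 0.336     ] [[0.55659554 0.04491718 0.336     ]]
```

View pics/q_tz.png

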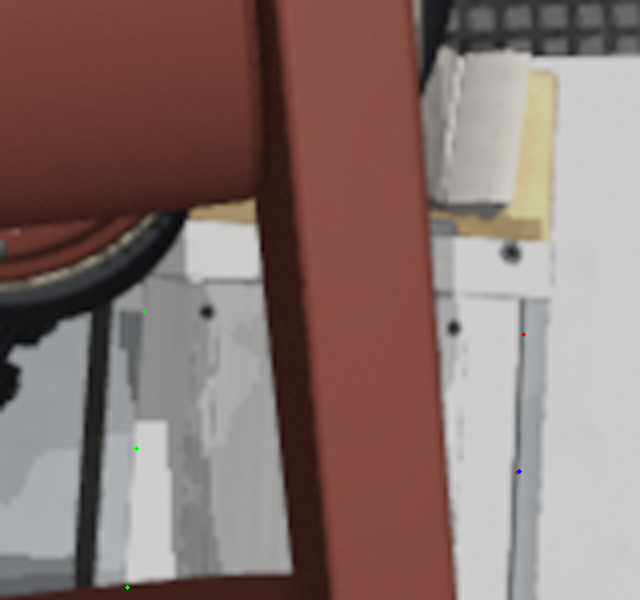

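View pics/q_t.png

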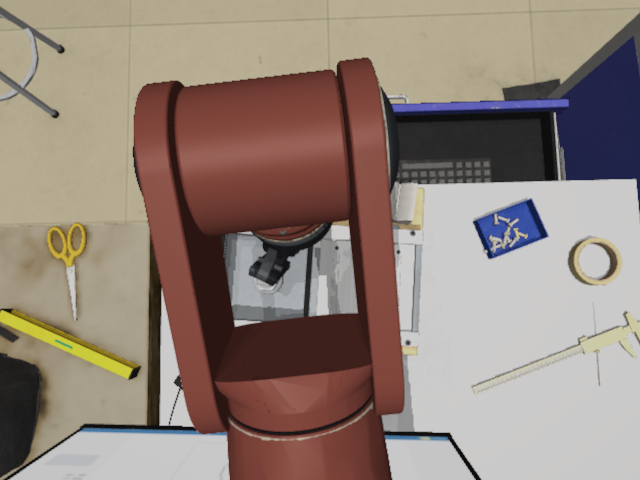

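```bash
python3 - <<'E'
from h import *
print(ctrl.finish_job()); st()
E
```

```text
the job is handed in; nothing more can be done
None
the job is handed in; nothing more can be done
```

The hatch is open and parked against the stop wall, the plug is tightened to about 0.6 N m, and the job is handed in at about 22.5 s. No verdict came back.

- **Hatch:** I lifted it about 10 mm and slid it 150 mm along the channels. At the stop wall I felt 7 N, then set it down on the deck and released it. In the last top view both hatch edges lie within about 1 mm of where they should be fully open.
- **Plug:** I gripped the square head and turned it clockwise about 149°. The wrist torque stayed near zero, then rose in steps from 0.23 to 0.34–0.38. It then held at 0.60–0.62 N m over about 8° of further turning, which is early in the 0.65 N m range, short of forcing. After release the head sprang back several degrees by eye, as expected.
- **Surroundings:** the gear, flanged blank and V block looked in place in the last pictures. The arm ended clear of everything, with the wrist force near zero.

Some checks disagreed along the way:

- **Fingertip position:** the tips turned out to be about 30 mm behind the reported tool point, so my first grasp closed above the handle. I corrected this from the pictures.
- **First plug grip:** it caught the collar, and I redid it 5 mm higher. Turning the plug then put a side load of roughly 5 to 10 N on it, which I reduced to about 1–2 N by adjusting the arm.
- **Handle position:** the vision network put the parked handle 3 mm past where it should be, while the hatch edges and the felt contact agreed with fully open.

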